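# Fit the sanding drum on the splined shaft of the shoe finishing machine

## Task

Fit the red-brown sanding drum from the rack onto the machine's splined shaft and slide it fully home against the shoulder without ramming it: it only goes on once the shaft, which you can turn by its handwheel, has its teeth in line with the gaps in the drum's bore. Then swing the dust hood down shut over the drum. Leave the white felt drum and the other loose things on the bench where they are.

Things in the scene. Friction and masses are not known exactly. Their poses are not given: they have to be found in the camera images.
- shoulder (a point): Fixed frame on the green bench machine (place and yaw vary): point on the level shaft's axis, 145 mm above the bench, in the face of the shaft's round shoulder (52 mm across) where the drum must rest. y axis: along the shaft to its free end; z up; x level, towards the hood's hinge. Behind it the bearing nose (60 mm across, to y = -60 mm) and head (76 mm across, to y = -155 mm)
- shaft_tip (a point): Free end of the steel shaft, fixed, at y = 74 mm of the shoulder frame. From y = 0 to 50 mm the shaft has six straight teeth, 6 mm wide, 36 mm across the tips, root 25 mm across, their outer ends pointed to y = 53 mm; then a plain pilot 23 mm across to y = 64 mm, tapering to 13 mm at the tip. Behind and below (top 52 mm under the axis) is the dust box; hinge arms at x = 104 mm
- wheel_mid (a point): Centre of the dark steel handwheel, fixed to the shaft, on its axis at y = -206 mm of the shoulder frame. Disc 120 mm across, rim 18 mm thick along the axis, with 42 mm free between it and the head: its rim can be pinched at the top from above, the fingers on its two flat faces. Six white marks across the rim each lie in line with a tooth
- spindle (a joint): Angle of shaft and handwheel, rad; 0 = one tooth (and one white mark) straight up, and the same again every pi/3. It grows as the top of the wheel moves to the shoulder frame's +x; range -3.1 to 3.1. Drag 0.22 N m: it stays where it is left. It starts at 0.3 to 0.75, never in line with a drum held as it lies in the rack
- sander_mid (a point): Centre of the red-brown sanding drum, 56 mm across, 80 mm long, about 0.4 kg, with aluminium rims, lying level in a V rest of the rack; y is the drum's axis, z up as it lies. Grip it across its diameter from above at axis height. Home on the shaft, this point is 40 mm from shoulder along its +y
- sander: The sanding drum's body, same frame as sander_mid. A splined bore runs through it: six gaps for the teeth, one straight up on its z axis, the rest every 60 degrees, marked by blue dots on the rims. Lands between the gaps 29 mm across, gaps 8 mm wide there, widening outwards to 39 mm across: about 1 mm of play (0.07 rad) each side of a tooth, 1.5 mm round about. Both ends alike
- felt_mid (a point): centre of the white felt drum, of the same size and shape, lying in the other V rest. To be left alone
- rack: plywood drum rack, 250 x 95 mm, fixed; origin under its centre at bench level, x axis along its length. The two V rests lie at x = -60 and +60 mm, and the drums lie in them along the rack's y axis, their axes 52 mm above the bench. Which drum lies in which rest varies
- hood (a joint): Angle of the green sheet-metal dust hood, rad; 0 = shut (down over the drum), its stop. It starts open, standing up, at 1.45 to 1.65. Its stiff hinge (0.5 N m) stays wherever it is left
- hood_hinge (a point): middle of the hood's hinge line, fixed to the machine, at x = 100 mm, y = 45 mm, z = +40 mm of the shoulder frame; the hinge line runs along the shoulder frame's y
- hood_bar (a point): Middle of the hood's round steel bar handle, 10 mm thick, 80 mm long, parallel to the shaft, on posts at its two ends, 35 mm beyond the hood's lip; 155 mm from the hinge line. Hood shut: it lies at x = -55, y = 45, z = +52 mm of the shoulder frame; opening swings it up and back towards +x
- insole: green insole blank, 244 x 82 x 6 mm, lying flat; bystander; origin under its centre
- sleeve: spare abrasive sleeve, a red-brown open tube 63 mm across and 72 mm high standing upright, with no hub in it; bystander; origin under its centre
- brush: wooden brush, 180 mm long; bystander; origin under its middle
- driver: red screwdriver, 190 mm long; bystander; origin under its middle
- cork: cork block, 100 x 60 x 35 mm; bystander; origin under its centre
Things that resemble listed ones, but are neither listed nor needed, are in the scene too. What is shaped like the sander but green, purple or turquoise is not meant.

How it is judged (in metres and radians):
On the way, in this order (a step that is already met when the one before it is completed fails the run):
1. the sanding drum is slid fully home on the splined shaft, its end within 4 mm of the shoulder (y of sander_mid in the frame of shoulder between 0.034 and 0.044 m and x of sander_mid in the frame of shoulder between -0.006 and 0.006 m and z of sander_mid in the frame of shoulder between -0.006 and 0.006 m), for 0.2 s.
2. the hood is then shut (value of joint hood below 0.08 rad), for 0.2 s.
At the end, for the whole second after the job is handed in: The sanding drum sits on the splined shaft, its end within 4 mm of the shoulder, its centre within 6 mm of the shaft's axis either way and its axis within 0.1 rad of the shaft's; the hood is shut to within 0.08 rad; the shaft is at rest (all of step 1 and angle between the y axis of sander_mid and the y axis of shoulder, either way round below 0.1 rad and value of joint hood below 0.08 rad and velocity of joint spindle between -0.05 and 0.05 rad/s); the robot touches nothing.
It fails at once if the drum is rammed: more than 120 N between drum and shaft (contact force between sander and spindle above 120 N).
It fails at once if the felt drum, or any other loose thing on the bench, is moved by more than 40 mm (distance of any of felt_mid, insole, sleeve, brush, driver, cork from where it was at the start of the episode above 0.04 m).
It also fails if it takes over 72 s, if anything falls off the work surface, if the arm or the gripper's body presses on something with over 40 N, if the wrist force passes 120 N, or if a joint passes its speed limit or range.

## Robot

A 6-joint arm with a two-finger parallel gripper is mounted at the origin on the work surface. World frame = base frame: x ahead of the robot, y to its left, z up, the work surface at z = 0. Lengths are in mm, angles in rad, forces in N, time in s.
With the tool pointing down it reaches from about 275 to 1000 mm from the base axis. Payload 8.4 kg.
Tool frame: the origin (TCP) lies between the finger pads; the fingertips stand r.finger_overhang ahead of it and the grasp point (between the pads) is the TCP (r.finger_overhang is the distance from the TCP to the fingertips, in mm); z points along the fingers, y is the line along which they close (so a half turn about z gives the same grasp; the last joint's range is limited). The gripper opens to 85 mm and grips with 20 to 120 N. Pads are 22 mm wide; open, the fingers measure 114 mm over their backs; the gripper's body (76 mm by 85 mm) begins 54 mm behind the grasp point. The pads swing forward as they close: fully open they stand 13 mm farther back than shut.
Start: joints at [1.29, 0.353, 1.633, -0, 1.155, -0.002], TCP at [172, 600.869, 250.281] pointing down, gripper open.
Joint ranges: [-2.63, 2.63], [-0.92, 2.1], [0.06, 2.66], [-1.3, 4.44], [0, 2.69], [-3.02, 3.02]. Speed limits (rad/s): [2.22, 2.22, 2.79, 3.14, 3.14, 3.14].

## Interface

Orientations are given as [roll, pitch, yaw] about the fixed x, y, z axes, in that order (R = Rz(yaw) Ry(pitch) Rx(roll)).
In Python, from rig import r, cams, sign_off gives the robot as it stands.
- The arm moves only by the shell command python3 -m crank 'ROWS' [FORCE]. ROWS is JSON, a list of rows, each a list of 7 numbers: the shift along the tool's x, y, z in m, then the turn, a rotation vector about the tool's x, y, z in rad, then the closure, from 0 (fully open) to 1 (shut). In form: [[dx, dy, dz, ax, ay, az, gripper], ...]. A call has 1 to 5 rows; each row is the pose to reach, as a shift and turn from the pose commanded when the call began, along the tool's axes at that moment; what a row does not reach only later rows make up. A row lasts 1/10 s, in which the tool goes at most 50 mm and 8.59 degrees, less where a joint would pass 70% of its speed; a pose out of reach is approached as far as the arm can. A call with a gripper value outside its range is refused whole. The fingers move at their own pace and stop on an object; FORCE is the grip in N (left out, the last holds). Time passes only in rows, so rows that repeat a pose let the fingers close. It gives the time, the measured TCP pose, the force, the opening and the grip force at its end, in the units of the state.
- r.sense(): the state, without advancing time (a new reading comes with each control period).
- cams.grab_frame(name): name is "scene" or "top" or "wrist"; returns a dict with "image" (480x640x3 uint8, red, green, blue), "fx", "fy", "cx", "cy" (pixels), "D" ([k1, k2, p1, p2, k3] as OpenCV has them; the pictures are not rectified), "position" and "orientation" of the camera in the world. Camera axes: x right, y down, z forward; pixel columns grow to the right and rows downward; lengths in mm; the calibration is good to about 2 mm. A picture is of the moment at which its call begins. There is no depth.
- sign_off(): hands the job in; it is judged then, once.
The state is a dict: "clock": time; "qpos": joint angles; "qvel": joint speeds; "joint_efforts": joint torques, N m; "eef_pos": TCP position; "tcp_rot": TCP orientation; "contact_force": force on the tool from outside, world axes, zero at the start; "wrist_torque": the same for the moment, N m; "opening": opening from 0.0 (shut) to 1.0 (fully open); "grasp_force": force on a finger pad.
Only numpy, scipy, OpenCV 4.12 (cv2) and the standard library are available. Lean on these libraries where they do the work, as an engineer would, in place of code of your own. Each camera call takes 0.05 s, during which the arm holds its last target. There are 200 camera calls.

## Working session

There is one attempt and no reset: what is moved stays moved. The work goes in short steps, Python scripts to look and compute and a shell command to move; the robot and the scene stay as the last step left them, time stands still between calls to the robot, and variables do not carry over. Pictures are saved under pics/ and viewed, at most 10 in all, crops included, and the job is handed in when it is done.

```bash
ls; mkdir -p pics; python3 - <<'E'
from rig import r,cams
import cv2
print(r.sense(), r.finger_overhang)
for n in ("scene","top"):
    f=cams.grab_frame(n); cv2.imwrite(f"pics/{n}0.png",f["image"][:,:,::-1]); print({k:v for k,v in f.items() if k!="image"})
E
```

```text
pics
{'clock': 0.0, 'qpos': array([ 1.28961550e+00,  3.53654689e-01,  1.63413356e+00,  2.53403501e-05,
        1.15521916e+00, -2.41666621e-03]), 'qvel': array([ 0.00057068, -0.00015675, -0.00215632,  0.00055415, -0.00062865,
        0.00060126]), 'joint_efforts': array([-1.80972864e-03, -6.05269074e+01, -3.42062330e+01, -2.34484205e-04,
        9.73709277e-03,  7.88036303e-08]), 'eef_pos': array([171.85611266, 600.43382274, 249.55783331]), 'tcp_rot': array([-3.14017796e+00, -2.65878777e-05,  2.86281823e+00]), 'contact_force': array([ 0.04248777, -0.41789715,  0.78473634]), 'wrist_torque': array([-0.02093046, -0.01121647,  0.05107079]), 'grasp_force': 0.0, 'opening': 0.9985991330253985} 19.0
{'fx': 560.0285943667429, 'fy': 560.0285943667429, 'cx': 327.456248717215, 'cy': 237.5865658088722, 'D': array([-0.00436491,  0.        ,  0.        ,  0.        ,  0.        ]), 'position': array([ 970.04418888, -760.77889059, 1065.45553589]), 'orientation': array([-2.33923952,  0.01791393,  0.5329897 ])}
{'fx': 506.68121789425805, 'fy': 506.68121789425805, 'cx': 323.4877239159956, 'cy': 234.64396759566546, 'D': array([-0.02275423,  0.        ,  0.        ,  0.        ,  0.        ]), 'position': array([ 345.83222061,   65.54190388, 1582.55723057]), 'orientation': array([-3.06994487,  0.00469228, -1.55579788])}
```

View pics/scene0.png

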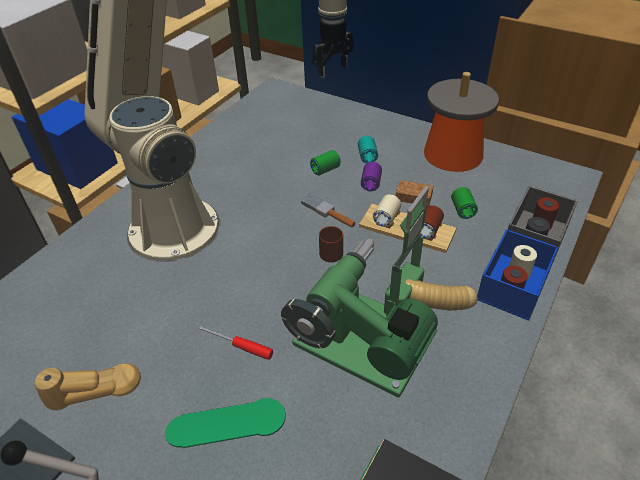

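View pics/top0.png

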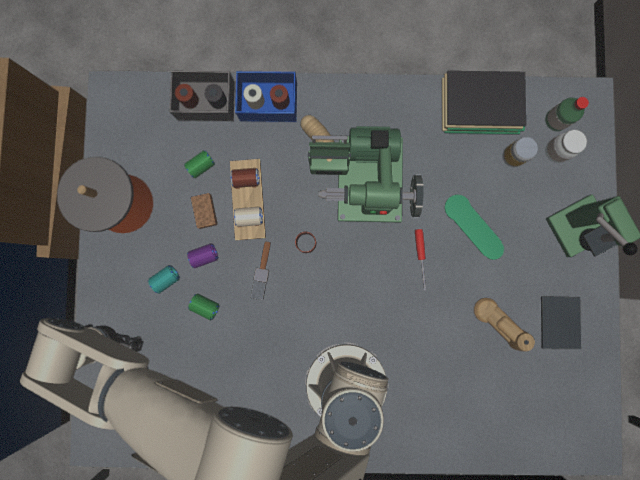

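The scene and top views show the machine at about (365,195) in the top view, its shaft pointing left (world +y). The hood stands open at (330,155), the red-brown drum lies at (245,177) and the felt drum at (248,216). I'll enlarge both views.

```bash
cat > h.py <<'E'
import numpy as np, cv2
from scipy.spatial.transform import Rotation as R
from rig import r,cams
def K(f): return np.array([[f["fx"],0,f["cx"]],[0,f["fy"],f["cy"]],[0,0,1.]])
def rot(f): return R.from_euler('xyz',f["orientation"]).as_matrix()
def ray(f,p):
    q=cv2.undistortPoints(np.array([[p]],float),K(f),f["D"])[0,0]
    d=rot(f)@np.array([q[0],q[1],1.]); return np.array(f["position"]),d/np.linalg.norm(d)
def atz(f,p,z):
    o,d=ray(f,p); return o+d*(z-o[2])/d[2]
def tri(obs):
    A=np.zeros((3,3));b=np.zeros(3);L=[ray(f,p) for f,p in obs]
    for o,d in L: P=np.eye(3)-np.outer(d,d);A+=P;b+=P@o
    x=np.linalg.solve(A,b); return x,[round(float(np.linalg.norm((np.eye(3)-np.outer(d,d))@(x-o))),1) for o,d in L]
def proj(f,X):
    M=rot(f); rv=cv2.Rodrigues(M.T)[0]; t=-M.T@np.array(f["position"])
    return cv2.projectPoints(np.array(X,float).reshape(-1,1,3),rv,t,K(f),f["D"])[0][:,0]
def shot(n,tag):
    import pickle
    f=cams.grab_frame(n); pickle.dump(f,open(f"pics/{tag}.pkl","wb")); cv2.imwrite(f"pics/{tag}.png",f["image"][:,:,::-1]); return f
def load(tag):
    import pickle; return pickle.load(open(f"pics/{tag}.pkl","rb"))
def crop(f,x0,y0,w,h,s): return cv2.resize(np.ascontiguousarray(f["image"][y0:y0+h,x0:x0+w,::-1]),None,fx=s,fy=s,interpolation=cv2.INTER_CUBIC)
def go(pos,rpy=None):
    s=r.sense(); M=R.from_euler('xyz',s["tcp_rot"]); d=M.inv().apply((np.array(pos)-s["eef_pos"])/1000)
    rv=np.zeros(3) if rpy is None else (M.inv()*R.from_euler('xyz',rpy)).as_rotvec()
    print("row",np.round(d,4),np.round(rv,3), "now",np.round(s["eef_pos"],1),np.round(s["tcp_rot"],3))
E
python3 - <<'E'
from h import *
s=shot("scene","s1");t=shot("top","t1")
a=crop(s,270,170,200,140,4)
cv2.imwrite("pics/c1.png",a)
b=crop(t,225,110,200,130,4); cv2.imwrite("pics/c2.png",b)
for n,p,z in [("tip",(319,195),145),("wheel",(417,196),145),("sander",(245,177),52),("felt",(248,216),52)]: print(n,atz(t,p,z).round())
w=shot("wrist","w0"); print(w["position"],w["orientation"],w["fx"])
E
```

```text
tip [562.  88. 145.]
wheel [ 564. -192.  145.]
sander [629. 317.  52.]
felt [509. 305.  52.]
[ 94.83476696 622.22743285 372.8200684 ] [2.82759222e+00 1.11900058e-03 1.29270105e+00] 427.7408899054114
```

View pics/c1.png

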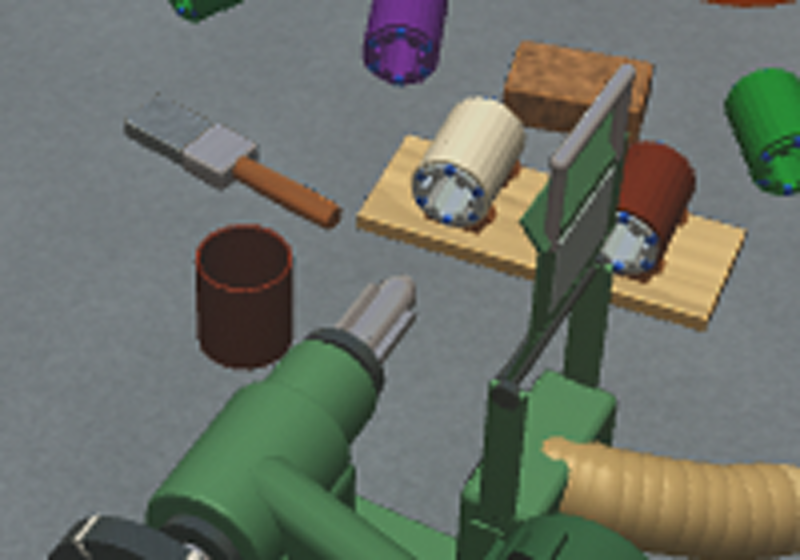

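View pics/c2.png

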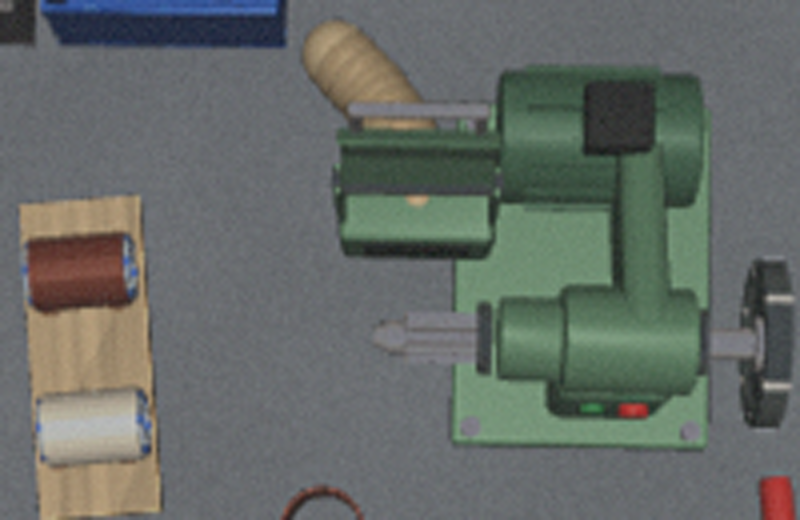

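The crops show the shaft tip at (373,337) and the shoulder collar at (478,338) in the top crop, with the hood standing at x 340–500. The sanding drum is at (80,270), with its blue-dotted rims visible. I'll bring the wrist camera over the rack and shaft.

```bash
python3 -m crank '[[-0.046,-0.019,0,0,0,0.148,0],[-0.092,-0.038,0,0,0,0.296,0],[-0.138,-0.057,0,0,0,0.444,0],[-0.184,-0.076,0,0,0,0.592,0],[-0.23,-0.095,0,0,0,0.74,0]]'
python3 -c "
from h import *
go([600,250,290],[3.1416,0,1.67])"
```

```text
clock: 0.75
eef_pos: [368.2, 444.8, 250.4]
tcp_rot: [3.141, -0.0, 2.117]
contact_force: [0.3, 0.3, 0.6]
opening: 0.999
grasp_force: 0.0
row [-0.2869  0.0969 -0.0396] [ 0.    -0.     0.447] now [368.2 444.8 250.4] [ 3.141 -0.     2.117]
```

```bash
python3 -m crank '[[-0.046,0.016,-0.008,0,0,0.148,0],[-0.092,0.032,-0.016,0,0,0.296,0],[-0.138,0.048,-0.024,0,0,0.447,0],[-0.184,0.064,-0.032,0,0,0.447,0],[-0.23,0.08,-0.04,0,0,0.447,0]]'
python3 -m crank '[[-0.025,-0.02,0,0,0,0,0],[-0.05,-0.02,0,0,0,0,0],[-0.05,-0.02,0,0,0,0,0],[-0.05,-0.02,0,0,0,0,0]]'
python3 -c "
from h import *
go([600,250,290],[3.1416,0,1.67])
shot('wrist','w1')"
```

```text
clock: 1.25
eef_pos: [557.0, 290.8, 290.7]
tcp_rot: [3.141, -0.0, 1.675]
contact_force: [0.2, -0.2, 0.1]
opening: 1.0
grasp_force: 0.0
clock: 1.65
eef_pos: [541.2, 240.4, 290.4]
tcp_rot: [3.141, -0.0, 1.675]
contact_force: [0.9, -0.1, 0.8]
opening: 0.998
grasp_force: 0.0
row [0.0035 0.0595 0.0004] [ 0.    -0.     0.005] now [541.2 240.4 290.4] [ 3.141 -0.     1.675]
```

View pics/w1.png

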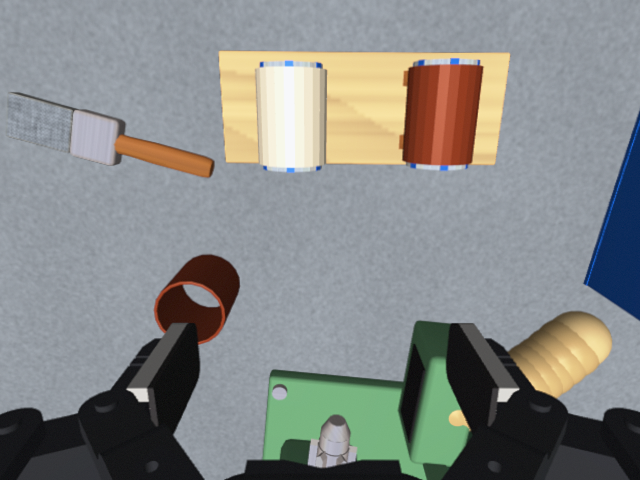

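The wrist view shows the sanding drum spanning x 404–482 and y 60–170, the felt drum at (290,115) and the shaft tip at (337,416). I'll work out the machine frame and the spindle angle from the images I have.

```bash
python3 - <<'E'
from h import *
s=load('s1');t=load('t1');w=load('w1')
c2=lambda u,v:(225+u/4-.375,110+v/4-.375)
tip=atz(t,c2(373,337),145);col=atz(t,c2(485,338),145);wh=atz(t,c2(767,343),145)
print(tip.round(1),col.round(1),wh.round(1))
print('tip wrist z145',atz(w,(337,418),145).round(1))
print(tri([(t,c2(374,337)),(w,(337,418)),(s,(370.9,240.6))]))
# drum 2-view: blob centroid
def blob(f,box):
    x0,y0,x1,y1=box;h=cv2.cvtColor(f["image"],cv2.COLOR_RGB2HSV)[y0:y1,x0:x1]
    im=f["image"][y0:y1,x0:x1].astype(int)
    m=((im[...,0]>1.9*im[...,2])&(im[...,0]>1.9*im[...,1])).astype(np.uint8)
    m=cv2.morphologyEx(m,cv2.MORPH_OPEN,np.ones((3,3)))
    n,l,st,ce=cv2.connectedComponentsWithStats(m);k=1+st[1:,4].argmax()
    p=np.argwhere(l==k)[:,::-1].astype(np.float32)+[x0,y0]
    return ce[k]+[x0,y0],cv2.minAreaRect(p.astype(np.float32)),cv2.boxPoints(cv2.minAreaRect(p.astype(np.float32)))
bw=blob(w,(380,40,510,190));bt=blob(t,(222,155,268,200))
print(bw,bt); print(tri([(w,bw[0]),(t,bt[0])]))
print(tri([(w,(443.,115.)),(t,bt[0])]))
# spindle: score marks
def frame(o,yaw): return np.array([[np.cos(yaw),-np.sin(yaw),0],[np.sin(yaw),np.cos(yaw),0],[0,0,1]]),np.array(o)
best=[]
d=tip-wh; yaw=np.arctan2(-d[0],d[1]); print('yaw',yaw)
M,_=frame(0,yaw); o=(tip+wh)/2+M@[0,66,0]; o[2]=145; print('shoulder',o.round(1))
for nm,f,ys in (('scene',s,[-215,-206,-197]),('top',t,[-213,-206,-199])):
  g=cv2.GaussianBlur(f["image"].min(2).astype(np.float32),(0,0),.7)
  res=[]
  for dx in range(-6,7,2):
   for dz in range(-6,7,2):
    for a in np.arange(0,1.047,.03):
     sc=0
     angs=a+np.arange(6)*np.pi/3
     angs=(angs+np.pi)%(2*np.pi)-np.pi
     vis=[x for x in angs if (abs(x)<.9 if nm=='top' else -2.0<x<.9)]
     P=[M@[60*np.sin(x)+dx,y,60*np.cos(x)+dz]+o for x in vis for y in ys]
     u=proj(f,P); sc=np.mean([cv2.getRectSubPix(g,(1,1),tuple(map(float,q)))[0,0] for q in u])
     res.append((sc,a,dx,dz))
  res.sort(reverse=True); print(nm,[tuple(np.round(q,2)) for q in res[:8]])
a=crop(s,270,280,80,80,5);b=crop(t,395,160,50,80,5);cv2.imwrite('pics/wheel.png',np.hstack([a,b]))
E
```

```text
[565.6  91.6 145. ] [566.   11.5 145. ] [ 565.4 -190.2  145. ]
tip wrist z145 [566.5  95.1 145. ]
(array([566.08831721,  92.48525936, 143.65800052]), [1.5, 1.3, 1.1])Traceback (most recent call last):
  File "<stdin>", line 17, in <module>
  File "<stdin>", line 14, in blob
ValueError: attempt to get argmax of an empty sequence
```

```bash
cat >> h.py <<'E'
def blob(f,box):
    x0,y0,x1,y1=box; im=f["image"][y0:y1,x0:x1].astype(int)
    m=((im[...,0]>1.6*im[...,2])&(im[...,0]>1.6*im[...,1])&(im[...,0]<200)).astype(np.uint8)
    m=cv2.morphologyEx(m,cv2.MORPH_OPEN,np.ones((3,3)))
    n,l,st,ce=cv2.connectedComponentsWithStats(m);k=1+st[1:,4].argmax()
    p=np.argwhere(l==k)[:,::-1].astype(np.float32)+np.float32([x0,y0])
    R_=cv2.minAreaRect(p.astype(np.float32)); return np.array(R_[0],float),R_[1:],cv2.boxPoints(R_).astype(float)
E
python3 - <<'E'
from h import *
s=load('s1');t=load('t1');w=load('w1')
c2=lambda u,v:(225+u/4-.375,110+v/4-.375)
tip=atz(t,c2(373,337),145);wh=atz(t,c2(767,343),145)
bw=blob(w,(380,40,510,190));bt=blob(t,(222,155,268,200))
print(bw[:2],bt[:2]); print(tri([(w,bw[0]),(t,bt[0])]))
for f,b in((w,bw),(t,bt)): print([atz(f,q,52).round(1) for q in b[2]])
d=tip-wh; yaw=np.arctan2(-d[0],d[1]); print('yaw',yaw)
M=R.from_euler('z',yaw).as_matrix(); o=(tip+wh)/2+M@[0,66,0]; o[2]=145; print('shoulder',o.round(1))
for nm,f,ys in (('scene',s,[-215,-206,-197]),('top',t,[-213,-206,-199])):
  g=cv2.GaussianBlur(f["image"].min(2).astype(np.float32),(0,0),.7); res=[]
  for dx in range(-6,7,2):
   for dz in range(-6,7,2):
    for a in np.arange(0,1.047,.03):
     angs=(a+np.arange(6)*np.pi/3+np.pi)%(2*np.pi)-np.pi
     vis=[x for x in angs if (abs(x)<.9 if nm=='top' else -2.0<x<.9)]
     u=proj(f,[M@[60*np.sin(x)+dx,y,60*np.cos(x)+dz]+o for x in vis for y in ys])
     res.append((np.mean([cv2.getRectSubPix(g,(1,1),(float(q[0]),float(q[1])))[0,0] for q in u]),a,dx,dz))
  res.sort(reverse=True); print(nm,[tuple(np.round(q,2).tolist()) for q in res[:8]])
a=crop(s,270,280,80,80,5);b=crop(t,395,160,50,80,5);cv2.imwrite('pics/wheel.png',np.hstack([a,b]))
E
```

```text
(array([440.39300537, 113.71206665]), ((77.47383117675781, 101.67660522460938), 3.5763344764709473)) (array([243.54098511, 172.95083618]), ((5.251072406768799, 21.366436004638672), 84.80557250976562))
(array([640.75815247, 323.80061561,  24.0167643 ]), [6.3, 6.3])
[array([600.1, 279.7,  52. ]), array([592.4, 357. ,  52. ]), array([652.6, 359.5,  52. ]), array([664.9, 282.3,  52. ])]
[array([645.9, 355.4,  52. ]), array([652.8, 290.3,  52. ]), array([636.6, 288.4,  52. ]), array([629.7, 353.4,  52. ])]
yaw -0.0007603000840494868
shoulder [565.6  16.7 145. ]
scene [(117.5, 0.51, -6.0, 6.0), (116.85, 0.54, -6.0, 6.0), (112.92, 0.51, -6.0, 4.0), (112.89, 0.42, 0.0, 4.0), (112.01, 0.39, 2.0, 6.0), (111.53, 0.45, 0.0, 6.0), (111.33, 0.51, -4.0, 6.0), (111.01, 0.42, 0.0, 6.0)]
top [(133.27, 0.42, -2.0, 4.0), (133.09, 0.45, -4.0, 6.0), (133.0, 0.39, 0.0, 0.0), (132.89, 0.42, -2.0, 2.0), (132.88, 0.3, 4.0, 4.0), (132.77, 0.39, 0.0, 2.0), (132.71, 0.3, 4.0, 6.0), (132.42, 0.33, 2.0, 6.0)]
```

View pics/wheel.png

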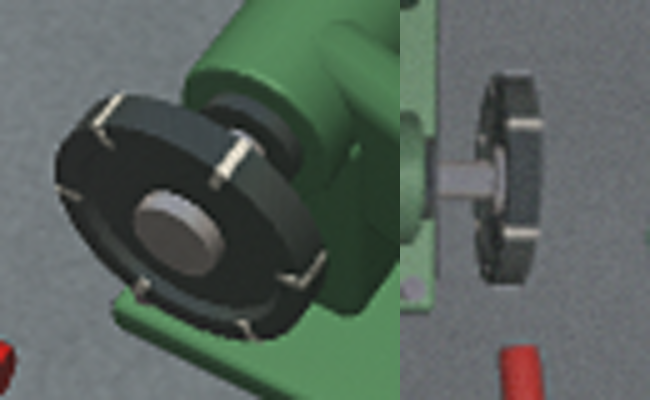

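The spindle reads about 0.40 rad (marks at crop rows 123 and 232 in the top view), so the drum can be matched by leaning it −0.65 rad, away from the hood. Next I'll move over the drum for a close second view.

```bash
python3 -m crank '[[0.02,0.045,0.02,0,0,0,0],[0.04,0.09,0.05,0,0,0,0],[0.04,0.09,0.09,0,0,0,0],[0.04,0.09,0.1,0,0,0,0],[0.04,0.09,0.1,0,0,0,0]]'
python3 - <<'E'
from h import *
w=load('w1');v=shot('wrist','w2'); s=r.sense();print(s['eef_pos'],v['position'])
a=blob(w,(380,40,510,190)); 
u=proj(v,[[627,318,52]])[0];print(u)
b=blob(v,(int(u[0])-100,max(0,int(u[1])-130),int(u[0])+100,int(u[1])+130)); print(a,b,tri([(w,a[0]),(v,b[0])]))
E
```

```text
clock: 2.2
eef_pos: [624.6, 290.1, 187.9]
tcp_rot: [-3.137, 0.002, 1.677]
contact_force: [-0.3, 0.4, -0.1]
opening: 1.004
grasp_force: 0.0
[625.57676298 290.23895669 190.236764  ] [615.5883277  368.62080217 310.72471333]
[334.0259618  192.13855905]
(array([440.39300537, 113.71206665]), ((77.47383117675781, 101.67660522460938), 3.5763344764709473), array([[398.56033325, 162.03503418],
       [404.90274048,  60.55642319],
       [482.22567749,  65.38909912],
       [475.88327026, 166.8677063 ]])) (array([336.35244751, 194.7816925 ]), ((94.16085052490234, 130.6141357421875), 0.6365935802459717), array([[288.54934692, 259.56164551],
       [290.0005188 , 128.95558167],
       [384.1555481 , 130.0017395 ],
       [382.70437622, 260.60778809]])) (array([626.79002065, 319.62269541,  59.85912336]), [2.0, 2.0])
```

View pics/w2.png

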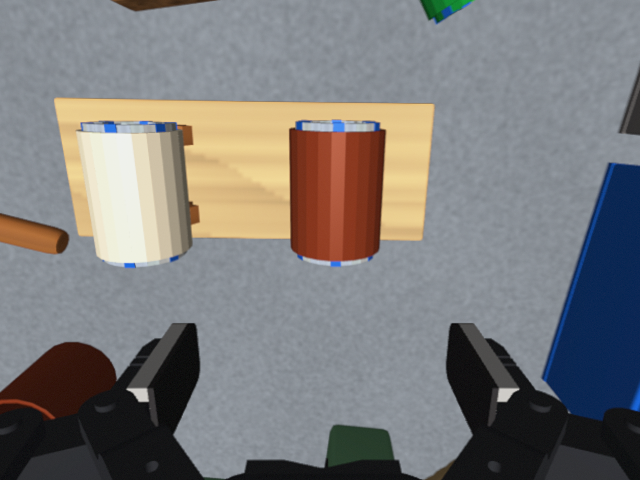

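The close view shows the sanding drum with its red body spanning x 290–383 and y 130–260 and its axis upright near column 336. The felt drum is well clear at (135,190).

```bash
python3 - <<'E'
from h import *
v=load('w2');w=load('w1')
for z in (52,80): print(z,[atz(v,p,z).round(1) for p in ((337,131),(336.3,261),(336,266))])
# edges: left/right at mid rows, both views -> tangent bisector
for f,L,Rr in ((w,(406,120),(477,120)),(v,(290,195),(382.5,195))):
    l=ray(f,L)[1];q=ray(f,Rr)[1];b=l+q;o=f['position']; print('x at z52',(o+b*(52-o[2])/b[2]).round(1), 'dist from radius', 28/np.sin(np.arccos(l@q)/2))
print('rack edge',[atz(v,p,12).round(1) for p in ((56,98),(434,103),(77,236),(422,240))])
go([627,318,150],[3.1416,0,1.65])
E
```

```text
52 [array([624.6, 354.1,  52. ]), array([633.6, 273.5,  52. ]), array([633.8, 270.1,  52. ])]
80 [array([623.6, 355.7,  80. ]), array([631.7, 283.8,  80. ]), array([631.9, 280.7,  80. ])]
x at z52 [628.6 316.3  52. ] dist from radius 379.9721317361271
x at z52 [628.5 316.4  52. ] dist from radius 262.55030100266475
rack edge [array([440.6, 352.1,  12. ]), array([687.5, 376.3,  12. ]), array([447. , 257.8,  12. ]), array([696.8, 281.9,  12. ])]
row [0.0275 0.0044 0.0402] [-0.002  0.     0.027] now [625.6 290.2 190.2] [-3.14   0.     1.677]
```

```bash
python3 -m crank '[[0.029,0.0055,0.02,0,0,0.008,0],[0.029,0.0055,0.06,0,0,0.008,0],[0.029,0.0055,0.1,0,0,0.008,0],[0.029,0.0055,0.13,0,0,0.008,0],[0.029,0.0055,0.137,0,0,0.008,0]]' 40
python3 -m crank '[[0,0,0,0,0,0,0],[0,0,0,0,0,0,1],[0,0,0,0,0,0,1],[0,0,0,0,0,0,1],[0,0,0,0,0,0,1]]' 40
python3 -m crank '[[0,0,0,0,0,0,1],[0,0,0,0,0,0,1],[0,0,0,0,0,0,1],[0,0,0,0,0,0,1]]' 40
```

```text
clock: 2.75
eef_pos: [627.6, 318.9, 52.5]
tcp_rot: [-3.14, 0.001, 1.668]
contact_force: [-0.5, -0.7, 0.3]
opening: 0.997
grasp_force: 0.0
clock: 3.25
eef_pos: [628.6, 319.6, 56.1]
tcp_rot: [3.142, -0.001, 1.667]
contact_force: [-7.3, -0.4, 11.9]
opening: 0.644
grasp_force: 43.4
clock: 3.65
eef_pos: [628.6, 319.6, 56.2]
tcp_rot: [3.141, -0.001, 1.667]
contact_force: [-7.3, -1.4, 11.2]
opening: 0.644
grasp_force: 43.4
```

```bash
python3 -m crank '[[0,0,-0.02,0,0,0,1],[0,0,-0.06,0,0,0,1],[0,0,-0.1,0,0,0,1],[0,0,-0.14,0,0,0,1],[-0.02,-0.01,-0.145,0,0,0,1]]' 80
python3 -m crank '[[-0.03,-0.017,0,0,0,0,1],[-0.06,-0.034,0,0,0,0,1],[-0.09,-0.051,0,0,0,0,1],[-0.118,-0.066,0,0,0,0.05,1],[-0.118,-0.066,0,0,0,0.097,1]]' 80
python3 - <<'E'
from h import *
f=shot('wrist','w3'); go([566,175,200],[3.1416,0,1.5708]); print(f['position'],f['orientation'])
E
```

```text
clock: 4.15
eef_pos: [624.3, 301.4, 205.8]
tcp_rot: [3.13, -0.005, 1.669]
contact_force: [1.1, -0.0, -4.3]
opening: 0.639
grasp_force: 89.9
clock: 4.65
eef_pos: [564.4, 171.0, 199.0]
tcp_rot: [-3.14, 0.002, 1.567]
contact_force: [-0.7, 0.4, -4.3]
opening: 0.631
grasp_force: 89.7
row [ 0.0024  0.0004 -0.0007] [ 0.     0.    -0.007] now [565.6 172.6 199.3] [3.141 0.    1.564]
[563.68435205 249.99458097 321.86666024] [ 2.82648561e+00  6.63493446e-04 -3.17937834e-03]
```

View pics/w3.png

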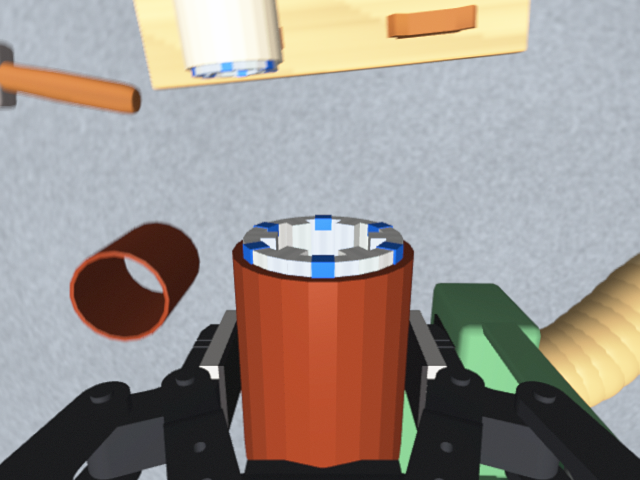

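The drum is held squarely: its top blue dot is at (322,265), the bottom dot at (322,220) and the side dots are level. The outer face ellipse spans columns 243–404 and rows 215–258.

```bash
python3 - <<'E'
from h import *
from scipy.optimize import least_squares
f=load('w3'); s=r.sense(); T=s['eef_pos']; t=np.linspace(0,2*np.pi,181)
def res(p,full=False):
    x,y,z,rr=p; P=proj(f,np.c_[x+rr*np.sin(t),np.full_like(t,y),z+rr*np.cos(t)])
    e=[P[:,0].min(),P[:,0].max(),P[:,1].min(),P[:,1].max()]
    return np.array(e)-[243,404,215,258]
q=least_squares(res,[566,212,199,26]); print(q.x.round(1),q.cost,'tcp',T.round(1),'rel',(q.x[:3]-T).round(1))
for rr in (26,27,28):
    q=least_squares(lambda p:res(list(p)+[rr]),[566,212,199]);print(rr,q.x-T,q.cost)
E
```

```text
[563.7 225.3 239.   15.9] 3.167648999233283 tcp [565.6 172.6 199.3] rel [-1.9 52.7 39.8]
26 [ -1.85077447  37.03491648 -12.87996439] 3.167648999233516
27 [ -1.84766238  35.48304651 -18.08979735] 3.1676489992337102
28 [ -1.84455029  33.9311766  -23.29963016] 3.167648999233847
```

```bash
python3 - <<'E'
from h import *
f=load('w3'); T=r.sense()['eef_pos']; im=f['image'].astype(int); o=np.array(f['position'])
for row in (270,280,290,300,305):
    x=im[row]; m=(x[:,0]>1.5*x[:,2])&(x[:,0]>1.5*x[:,1]); m[:200]=0;m[440:]=0
    i=np.flatnonzero(m); L,Rr=i[0]-.5,i[-1]+.5
    l=ray(f,(L,row))[1];q=ray(f,(Rr,row))[1]
    l2=l[[0,2]]/np.linalg.norm(l[[0,2]]);q2=q[[0,2]]/np.linalg.norm(q[[0,2]])
    half=np.arccos(l2@q2)/2; b=(l2+q2)/np.linalg.norm(l2+q2); c=o[[0,2]]+b*28/np.sin(half)
    print(row,L,Rr,(c-T[[0,2]]).round(2))
E
```

```text
270 233.5 411.5 [-2.19 -6.01]
280 233.5 411.5 [-2.2  -5.07]
290 234.5 410.5 [-2.21 -5.5 ]
300 235.5 409.5 [-2.22 -5.95]
305 235.5 409.5 [-2.22 -5.47]
```

```bash
python3 -m crank '[[0,0,0.01,-0.13,0,-0.006,1],[0,0,0.02,-0.26,0,-0.006,1],[0,0,0.03,-0.39,0,-0.006,1],[0,-0.001,0.04,-0.52,0,-0.006,1],[0,-0.001,0.05,-0.647,0,-0.006,1]]' 80
python3 -m crank '[[0,0,0,0,0,0,1],[0,0,0,0,0,0,1]]'
python3 - <<'E'
from h import *
go([564.3,165,148.6],[3.1416,0,1.570]); s=r.sense(); M=R.from_euler('xyz',s['tcp_rot']).as_matrix(); print(M.round(3)); print(s['qpos'].round(2),s['contact_force'])
a=shot('scene','s2');b=shot('top','t2')
c=np.hstack([crop(a,330,170,100,130,4),crop(b,250,140,100,130,4)]);cv2.imwrite('pics/c3.png',c)
E
```

```text
clock: 5.2
eef_pos: [569.3, 163.6, 158.7]
tcp_rot: [2.616, 0.031, 1.554]
contact_force: [0.5, -1.7, -5.1]
opening: 0.637
grasp_force: 89.8
clock: 5.4
eef_pos: [571.0, 163.9, 159.4]
tcp_rot: [2.619, 0.031, 1.554]
contact_force: [-0.7, 0.3, -4.8]
opening: 0.634
grasp_force: 89.8
row [ 0.0013 -0.0112  0.006 ] [ 0.523  0.034 -0.008] now [571.  163.9 159.4] [2.619 0.031 1.554]
[[ 0.017  0.867  0.499]
 [ 0.999  0.001 -0.035]
 [-0.031  0.499 -0.866]]
[ 0.4   0.27  2.12 -0.71  0.36  1.03] [-0.67532675  0.28656707 -4.80486957]
```

View pics/c3.png

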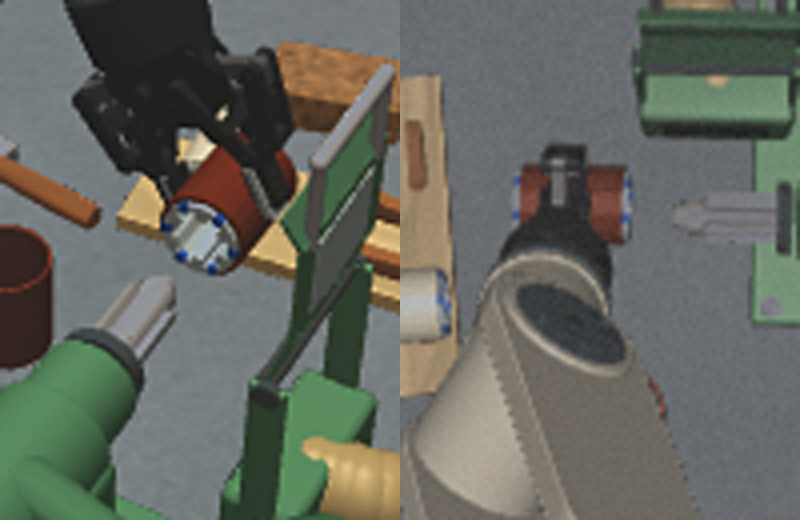

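The view shows the tilted drum in front of the shaft with its near bore face clear at (205,240) in the scene crop. In the top crop the drum axis is at row 203 and the shaft axis at row 216. The tilt is not finished, so I'll work out the remaining turn.

```bash
cat >> h.py <<'E'
def gom(pos,th,yaw=-0.0008):
    s=r.sense(); M=R.from_euler('xyz',s["tcp_rot"])
    T=R.from_euler('z',yaw)*R.from_euler('y',th)*R.from_euler('xyz',[np.pi,0,np.pi/2])
    print("row",M.inv().apply((np.array(pos)-s["eef_pos"])/1000).round(4),(M.inv()*T).as_rotvec().round(3),"now",s["eef_pos"].round(1),"th-rot err",(M.inv()*T).magnitude().round(3),"F",s["contact_force"].round(1))
    print("world +x,+y,+z in tool:",M.inv().as_matrix().T.round(3).tolist())
E
python3 -c "
from h import *
gom([564.3,160,148.6],-0.647)"
```

```text
Traceback (most recent call last):
  File "h.py", line 38, in gom
    print("row",M.inv().apply((np.array(pos)-s["eef_pos"])/1000).round(4),(M.inv()*T).as_rotvec().round(3),"now",s["eef_pos"].round(1),"th-rot err",(M.inv()*T).magnitude().round(3),"F",s["contact_force"].round(1))
                                                                                                                                                    ^^^^^^^^^^^^^^^^^^^^^^^^^^^^^
AttributeError: 'float' object has no attribute 'round'
```

```bash
sed -i 's/(M.inv()\*T).magnitude().round(3)/round(float((M.inv()*T).magnitude()),3)/' h.py
python3 -c "
from h import *
gom([564.3,160,148.6],-0.647)"
```

```text
row [-0.0036 -0.0121  0.0061] [-0.123  0.035  0.002] now [571.8 163.8 159.8] th-rot err 0.128 F [-0.3  0.5 -4.2]
world +x,+y,+z in tool: [[0.018, 0.866, 0.5], [0.999, -0.001, -0.035], [-0.03, 0.5, -0.865]]
```

```bash
python3 -m crank '[[-0.0036,-0.0121,0.0061,-0.06,0.018,0.001,1],[-0.0036,-0.0121,0.0061,-0.123,0.035,0.002,1],[-0.0036,-0.0121,0.0061,-0.123,0.035,0.002,1],[-0.0036,-0.0121,0.0061,-0.123,0.035,0.002,1],[-0.0036,-0.0121,0.0061,-0.123,0.035,0.002,1]]'
python3 - <<'E'
from h import *
gom([564.3,160,148.6],-0.647)
a=shot('scene','s3');b=shot('top','t3')
c=np.hstack([crop(a,345,195,55,80,7),crop(b,270,160,55,80,7)]);cv2.imwrite('pics/c4.png',c)
E
```

```text
clock: 6.0
eef_pos: [566.2, 160.5, 155.9]
tcp_rot: [2.507, 0.004, 1.572]
contact_force: [-0.4, -0.3, -4.3]
opening: 0.636
grasp_force: 89.9
row [-0.0005 -0.0059  0.0048] [-0.013  0.002  0.004] now [566.2 160.5 155.9] th-rot err 0.013 F [-0.4 -0.3 -4.3]
world +x,+y,+z in tool: [[-0.001, 0.805, 0.593], [1.0, 0.003, -0.003], [-0.004, 0.593, -0.805]]
```

View pics/c4.png

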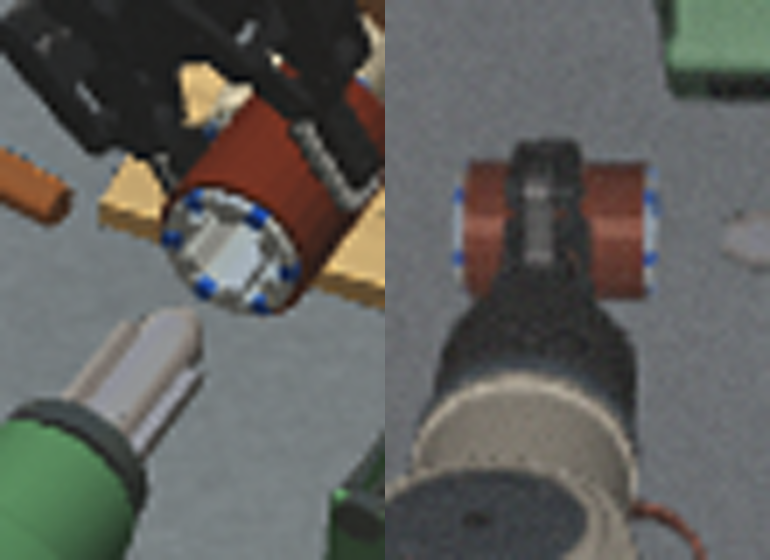

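```bash
python3 -m crank '[[-0.01,-0.0059,0.0048,-0.013,0.002,0.004,1],[-0.02,-0.0059,0.0048,-0.013,0.002,0.004,1],[-0.02,-0.0059,0.0048,-0.013,0.002,0.004,1],[-0.02,-0.0059,0.0048,-0.013,0.002,0.004,1]]'
python3 - <<'E'
from h import *
gom([564.1,130,148.6],-0.647)
s=load('s3');print(proj(s,[[568.9,120.5,152.3],[566.8,91.5,145],[566.8,91.5,151.5]]), 'obs face',345+231/7-.4,195+250/7-.4)
E
```

```text
clock: 6.5
eef_pos: [565.3, 140.6, 156.2]
tcp_rot: [2.51, -0.001, 1.566]
contact_force: [-0.3, -0.1, -4.7]
opening: 0.634
grasp_force: 89.9
row [-0.0106 -0.0054  0.0055] [-0.016  0.001 -0.004] now [565.3 140.6 156.2] th-rot err 0.016 F [-0.3 -0.1 -4.7]
world +x,+y,+z in tool: [[0.005, 0.807, 0.59], [1.0, -0.005, -0.002], [0.001, 0.59, -0.807]]
[[377.57145858 231.63982518]
 [371.03058123 240.99812086]
 [371.131117   239.01104686]] obs face 377.6 230.31428571428572
```

```bash
python3 -m crank '[[0,-0.0054,0.0055,-0.016,0,0,1],[0,-0.0054,0.0055,-0.016,0,0,1],[0,-0.0054,0.0055,-0.016,0,0,1],[0,-0.0054,0.0055,-0.016,0,0,1],[0,-0.0054,0.0055,-0.016,0,0,1]]'
python3 - <<'E'
from h import *
gom([564.1,130,148.6],-0.647); print(r.sense()['qpos'].round(3))
E
```

```text
clock: 7.0
eef_pos: [566.0, 142.2, 156.6]
tcp_rot: [2.509, -0.001, 1.566]
contact_force: [-0.0, -0.1, -4.7]
opening: 0.639
grasp_force: 89.9
row [-0.0123 -0.0062  0.0054] [-0.015  0.002 -0.003] now [566.  142.2 156.6] th-rot err 0.015 F [-0.  -0.1 -4.7]
world +x,+y,+z in tool: [[0.004, 0.807, 0.591], [1.0, -0.004, -0.002], [0.001, 0.591, -0.807]]
[ 0.361  0.255  2.225 -1.295  0.221  1.588]
```

Joint 4 is at its limit because the wrist is near-singular at this lean, so that route is closed. I'll put the drum back in its rest, turn the handwheel to 0, and fit the drum upright.

```bash
python3 -m crank '[[0.025,0.002,0,0.1,0,0,1],[0.05,0.015,-0.005,0.23,0,0,1],[0.075,0.03,-0.01,0.36,0,0,1],[0.1,0.045,-0.015,0.49,0,0,1],[0.118,0.0564,-0.0194,0.632,0,0,1]]'
python3 -m crank '[[0,0,0,0,0,0,1],[0,0,0,0,0,0,1]]'
python3 -c "
from h import *
go([628.6,319.6,150],[3.1416,0,1.667]);print(r.sense()['qpos'].round(2))"
```

```text
clock: 7.5
eef_pos: [595.0, 242.1, 197.5]
tcp_rot: [2.881, 0.026, 1.548]
contact_force: [3.4, -3.1, -5.2]
opening: 0.636
grasp_force: 89.7
clock: 7.7
eef_pos: [599.6, 243.2, 199.7]
tcp_rot: [2.868, 0.024, 1.547]
contact_force: [-1.6, -0.9, -5.5]
opening: 0.637
grasp_force: 89.8
row [0.0782 0.0133 0.0534] [ 0.272  0.041 -0.116] now [599.6 243.2 199.7] [2.868 0.024 1.547]
[ 0.46  0.34  1.81 -0.21  0.77  0.61]
```

```bash
python3 -m crank '[[0.03,0.005,0.01,0.09,0.014,-0.04,1],[0.06,0.01,0.03,0.18,0.028,-0.08,1],[0.078,0.0133,0.05,0.272,0.041,-0.116,1],[0.0782,0.0133,0.0534,0.272,0.041,-0.116,1],[0.0782,0.0133,0.0534,0.272,0.041,-0.116,1]]'
python3 -m crank '[[0,0,0,0,0,0,1],[0,0,0,0,0,0,1]]'
python3 -c "
from h import *
go([628.6,319.6,62],[3.1416,0,1.667])"
```

```text
clock: 8.2
eef_pos: [626.0, 316.7, 146.2]
tcp_rot: [-3.136, 0.003, 1.666]
contact_force: [-0.4, -0.2, -4.6]
opening: 0.636
grasp_force: 89.7
clock: 8.4
eef_pos: [626.6, 317.6, 150.0]
tcp_rot: [-3.141, 0.0, 1.666]
contact_force: [0.8, -0.7, -4.5]
opening: 0.638
grasp_force: 89.7
row [0.0018 0.0022 0.088 ] [-0.001  0.    -0.001] now [626.6 317.6 150. ] [-3.141  0.     1.666]
```

```bash
python3 -m crank '[[0.0018,0.0022,0.04,0,0,0,1],[0.0018,0.0022,0.075,0,0,0,1],[0.0018,0.0022,0.086,0,0,0,1],[0.0018,0.0022,0.09,0,0,0,1],[0.0018,0.0022,0.093,0,0,0,1]]'
python3 -m crank '[[0,0,0,0,0,0,1],[0,0,0,0,0,0,0.3],[0,0,0,0,0,0,0],[0,0,-0.003,0,0,0,0]]'
python3 -c "
from h import *
go([628.6,319.6,250],[3.1416,0,1.667])"
```

```text
clock: 8.9
eef_pos: [629.7, 320.7, 57.5]
tcp_rot: [-3.141, -0.001, 1.667]
contact_force: [-0.3, 0.0, -3.9]
opening: 0.635
grasp_force: 89.6
clock: 9.3
eef_pos: [629.4, 320.6, 59.9]
tcp_rot: [-3.14, -0.0, 1.667]
contact_force: [-0.1, 0.3, -0.1]
opening: 0.995
grasp_force: 0.0
row [-0.0009 -0.0012 -0.1901] [-0.001 -0.    -0.   ] now [629.4 320.6  59.9] [-3.14  -0.     1.667]
```

```bash
python3 -m crank '[[0,0,-0.048,0,0,0,0],[0,0,-0.096,0,0,0,0],[0,0,-0.144,0,0,0.145,0],[-0.01,-0.01,-0.19,0,0,0.29,0],[-0.045,-0.03,-0.21,0,0,0.435,0]]'
python3 -c "
from h import *
go([520,100,290],[3.1416,0,0.5])"
```

```text
clock: 9.8
eef_pos: [606.2, 275.4, 275.1]
tcp_rot: [3.138, -0.006, 1.228]
contact_force: [1.1, 0.1, -0.1]
opening: 1.002
grasp_force: 0.0
row [-0.1941 -0.0221 -0.0162] [ 0.002 -0.007  0.728] now [606.2 275.4 275.1] [ 3.138 -0.006  1.228]
```

```bash
python3 -m crank '[[-0.04,-0.005,-0.005,0,0,0.146,0],[-0.08,-0.01,-0.01,0,0,0.292,0],[-0.12,-0.014,-0.015,0,0,0.437,0],[-0.16,-0.018,-0.016,0,0,0.583,0],[-0.194,-0.022,-0.016,0,0,0.728,0]]'
python3 -c "
from h import *
go([560,-150,290],[3.1416,0,0])"
```

```text
clock: 10.3
eef_pos: [517.9, 95.6, 286.5]
tcp_rot: [-3.141, 0.001, 0.497]
contact_force: [0.5, 0.0, 0.7]
opening: 1.001
grasp_force: 0.0
row [-0.0802  0.2359 -0.0035] [0.    0.001 0.497] now [517.9  95.6 286.5] [-3.141e+00  1.000e-03  4.970e-01]
```

```bash
python3 -m crank '[[-0.016,0.047,-0.003,0,0,0.14,0],[-0.032,0.094,-0.003,0,0,0.28,0],[-0.048,0.141,-0.003,0,0,0.42,0],[-0.064,0.188,-0.003,0,0,0.497,0],[-0.08,0.2359,-0.003,0,0,0.497,0]]'
python3 -m crank '[[0,0,0,0,0,0,0],[0,0,0,0,0,0,0]]'
python3 - <<'E'
from h import *
shot('wrist','w4');go([566,-190,300],[3.1416,0,0])
E
```

```text
clock: 10.8
eef_pos: [562.5, -149.7, 289.4]
tcp_rot: [3.141, 0.001, 0.004]
contact_force: [0.6, -0.1, -0.5]
opening: 1.0
grasp_force: 0.0
clock: 11.0
eef_pos: [562.4, -148.7, 288.7]
tcp_rot: [3.141, 0.002, 0.004]
contact_force: [-0.1, -0.4, 0.1]
opening: 1.0
grasp_force: 0.0
row [ 0.0035  0.0424 -0.0114] [0.    0.002 0.006] now [ 562.2 -147.6  288.7] [-3.142e+00  2.000e-03  6.000e-03]
```

View pics/w4.png

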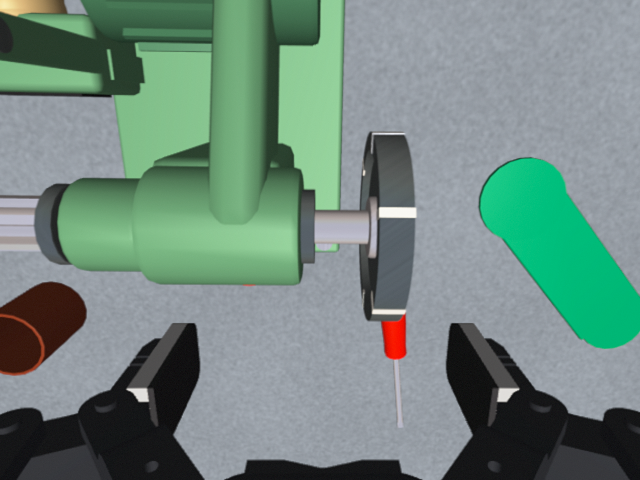

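The wrist view shows the wheel rim at columns 378–416, with white marks at (396,212), (388,134) and (388,312). I've now used up the picture views, so from here on I'll only measure by code.

```bash
cat >> h.py <<'E'
from scipy.optimize import least_squares
def spin(f,pts,z=145.):
    def res(p):
        x0,y0,a=p
        return (proj(f,[[x0+60*np.sin(a+k*np.pi/3),y0,z+60*np.cos(a+k*np.pi/3)] for k,_ in pts])-np.array([q for _,q in pts])).ravel()
    q=least_squares(res,[566,-190,.4]); return q.x.round(3),q.fun.round(1)
E
python3 - <<'E'
from h import *
w=load('w4')
for d in (0,1,-1): print(spin(w,[(0,(397,212)),(1,(389,134)),(-1,(388,312))]) if not d else spin(w,[(d*0,(397,212))]+[(d,(389,134) if d>0 else (388,312))]))
x=[spin(w,[(0,(397,212)),(1,(389,134)),(-1,(388,312))],z)[0] for z in (142,148)];print(x)
g=w['image'].min(2).astype(int)
for c in (385,390,397,405): print(c,[(i,g[i,c]) for i in range(125,325) if g[i,c]>150])
E
```

```text
(array([ 5.64228e+02, -1.86974e+02,  4.10000e-01]), array([ 0.4,  0.4, -1.6, -0.5,  1.2,  0.1]))
(array([ 5.63989e+02, -1.87320e+02,  4.16000e-01]), array([ 1. ,  0.2, -1.2, -0.2]))
(array([ 5.64351e+02, -1.86569e+02,  4.10000e-01]), array([-0.4,  0.1,  0.5, -0.2]))
[array([ 5.63679e+02, -1.87469e+02,  4.04000e-01]), array([ 5.64763e+02, -1.86480e+02,  4.17000e-01])]
385 [(133, np.int64(227)), (134, np.int64(172)), (207, np.int64(201)), (208, np.int64(244)), (209, np.int64(244)), (210, np.int64(243)), (211, np.int64(243)), (212, np.int64(242)), (213, np.int64(243)), (214, np.int64(243)), (215, np.int64(243)), (216, np.int64(237)), (217, np.int64(188)), (309, np.int64(165)), (310, np.int64(224)), (311, np.int64(231)), (312, np.int64(232)), (313, np.int64(219))]
390 [(125, np.int64(151)), (126, np.int64(151)), (128, np.int64(151)), (129, np.int64(154)), (130, np.int64(156)), (133, np.int64(236)), (134, np.int64(178)), (207, np.int64(199)), (208, np.int64(245)), (209, np.int64(244)), (210, np.int64(243)), (211, np.int64(243)), (212, np.int64(242)), (213, np.int64(243)), (214, np.int64(2
[... 437 characters left out ...]
.int64(243)), (215, np.int64(243)), (216, np.int64(240)), (217, np.int64(198)), (309, np.int64(159)), (310, np.int64(220)), (311, np.int64(231)), (312, np.int64(232)), (313, np.int64(221)), (314, np.int64(152))]
405 [(125, np.int64(154)), (126, np.int64(151)), (130, np.int64(152)), (131, np.int64(154)), (132, np.int64(154)), (133, np.int64(173)), (134, np.int64(162)), (207, np.int64(186)), (208, np.int64(240)), (209, np.int64(244)), (210, np.int64(243)), (211, np.int64(242)), (212, np.int64(243)), (213, np.int64(242)), (214, np.int64(243)), (215, np.int64(243)), (216, np.int64(242)), (217, np.int64(209)), (309, np.int64(167)), (310, np.int64(200)), (311, np.int64(205)), (312, np.int64(176))]
```

```bash
python3 -m crank '[[0.013,0.02,0.015,0,-0.1,-0.005,0.46],[0.026,0.0404,0.034,0,-0.2,-0.006,0.46],[0.026,0.0404,0.034,0,-0.2,-0.006,0.46],[0.026,0.0404,0.034,0,-0.2,-0.006,0.46]]' 60
python3 -m crank '[[0,0,0,0,0,0,0.46],[0,0,0,0,0,0,0.46]]'
python3 - <<'E'
from h import *
T=R.from_euler('y',0.2)*R.from_euler('xyz',[np.pi,0,0]); go([576.3,-188,196],T.as_euler('xyz'))
E
```

```text
clock: 11.45
eef_pos: [588.6, -186.3, 252.9]
tcp_rot: [-3.14, 0.204, 0.014]
contact_force: [-0.3, 0.9, 0.2]
opening: 0.54
grasp_force: 0.0
clock: 11.65
eef_pos: [588.4, -186.9, 256.1]
tcp_rot: [3.141, 0.2, 0.013]
contact_force: [0.3, 0.3, 0.0]
opening: 0.537
grasp_force: 0.0
row [0.     0.0009 0.0613] [ 0.003 -0.     0.013] now [ 588.4 -186.9  256.1] [3.141 0.2   0.013]
```

```bash
python3 -m crank '[[0,0.001,0.025,0,0,0.013,0.46],[0,0.001,0.045,0,0,0.013,0.46],[0,0.001,0.061,0,0,0.013,0.46],[0,0.001,0.061,0,0,0.013,0.46],[0,0.001,0.061,0,0,0.013,0.46]]' 60
python3 -m crank '[[0,0,0,0,0,0,1],[0,0,0,0,0,0,1],[0,0,0,0,0,0,1],[0,0,0,0,0,0,1]]' 50
python3 - <<'E'
from h import *
T=R.from_euler('y',-0.21)*R.from_euler('xyz',[np.pi,0,0]); go([555.2,-188,196],T.as_euler('xyz'))
E
```

```text
clock: 12.15
eef_pos: [576.4, -188.7, 196.0]
tcp_rot: [3.139, 0.201, -0.001]
contact_force: [-0.8, -0.1, 1.1]
opening: 0.546
grasp_force: 0.0
clock: 12.55
eef_pos: [577.1, -186.9, 196.2]
tcp_rot: [-3.141, 0.201, -0.001]
contact_force: [-0.5, 10.4, 6.8]
opening: 0.199
grasp_force: 51.2
row [-0.0214  0.0011  0.0046] [-0.001  0.411 -0.001] now [ 577.1 -186.9  196.2] [-3.141e+00  2.010e-01 -1.000e-03]
```

```bash
python3 -m crank '[[-0.0052,0,0.0002,0,0.1,0,1],[-0.0103,0,0.0011,0,0.2,0,1],[-0.0154,0,0.0023,0,0.3,0,1],[-0.0207,0,0.0043,0,0.41,0,1],[-0.0207,0,0.0043,0,0.41,0,1]]'
python3 -m crank '[[0,0,0,0,0,0,1],[0,0,0,0,0,0,1]]'
python3 - <<'E'
from h import *
print(r.sense()['qpos'].round(2))
T=R.from_euler('y',-0.21)*R.from_euler('xyz',[np.pi,0,0]); go([555.8,-188,196],T.as_euler('xyz'))
f=shot('wrist','w5'); g=f['image'].min(2); 
u=proj(f,[[566+60*np.sin(k*np.pi/3+d),-187,145+60*np.cos(k*np.pi/3+d)] for k in(0,1,-1) for d in(-.1,0,.1)]); print(u.round())
E
```

```text
clock: 13.05
eef_pos: [554.7, -186.8, 196.0]
tcp_rot: [-3.141, -0.214, -0.002]
contact_force: [6.2, 16.7, -0.5]
opening: 0.201
grasp_force: 51.3
clock: 13.25
eef_pos: [555.2, -186.8, 196.0]
tcp_rot: [-3.14, -0.208, -0.001]
contact_force: [-4.7, 14.5, 11.7]
opening: 0.201
grasp_force: 53.3
[-0.37  0.27  1.91  0.11  0.77  1.13]
row [0.0005 0.0012 0.0002] [-0.001  0.002 -0.001] now [ 555.2 -186.8  196. ] [-3.14e+00 -2.08e-01 -1.00e-03]
[[322. 348.]
 [322. 329.]
 [322. 310.]
 [322. 173.]
 [322. 165.]
 [322. 158.]
 [322. 436.]
 [322. 437.]
 [322. 436.]]
```

Release, retreat and check the angle by code with the marks.

```bash
python3 -m crank '[[0,0,0,0,0,0,0.5],[0,0,0,0,0,0,0.46],[0,0,-0.03,0,0,0,0.46],[0,0,-0.07,0,0.0,0,0.46],[0,0,-0.09,0,-0.1,0,0.46]]'
python3 -m crank '[[0,0,0,0,-0.11,0,0],[0,0,0,0,-0.11,0,0],[0,0,0,0,-0.11,0,0]]'
python3 - <<'E'
from h import *
f=shot('wrist','w6'); t=shot('top','t6'); s=shot('scene','s6'); print(r.sense()['eef_pos'])
g=cv2.GaussianBlur(f['image'].min(2).astype(np.float32),(0,0),1)
# brightness along rim (mean over width) vs angle
for x0 in (564,566):
  A=np.arange(-1.35,1.35,.01)
  v=np.mean([[cv2.getRectSubPix(g,(1,1),(float(q[0]),float(q[1])))[0,0] for q in proj(f,[[x0+60*np.sin(a),y,145+60*np.cos(a)] for a in A])] for y in (-191,-187,-183)],0)
  vis=v.copy()
  m=v>170; n,l=cv2.connectedComponents(m.astype(np.uint8)[None]); print(x0,[(round(float(A[(l[0]==k)].mean()),3),int((l[0]==k).sum())) for k in range(1,n)])
E
```

```text
clock: 13.8
eef_pos: [535.3, -189.3, 285.5]
tcp_rot: [3.138, -0.109, -0.001]
contact_force: [1.2, -0.1, -0.4]
opening: 0.542
grasp_force: 0.0
clock: 14.1
eef_pos: [536.8, -188.6, 281.7]
tcp_rot: [3.14, 0.001, 0.001]
contact_force: [-0.2, 0.4, -1.0]
opening: 0.994
grasp_force: 0.0
[ 535.7600998  -188.59852005  281.74431841]
564 [(-1.29, 13), (-1.015, 12), (-0.005, 8), (1.04, 7)]
566 [(-0.04, 9), (0.975, 6)]
```

Spindle reads 0.00 now. Back to the drum.

```bash
python3 -m crank '[[-0.01,-0.045,-0.005,0,0,-0.145,0],[-0.015,-0.093,-0.01,0,0,-0.29,0],[-0.015,-0.141,-0.01,0,0,-0.435,0],[-0.015,-0.189,-0.01,0,0,-0.58,0],[-0.015,-0.237,-0.01,0,0,-0.725,0]]'
python3 -c "
from h import *
go([560,200,280],[3.1416,0,1.45])"
```

```text
clock: 14.75
eef_pos: [520.8, 49.8, 291.9]
tcp_rot: [3.141, 0.002, 0.73]
contact_force: [0.9, 0.6, 0.2]
opening: 1.003
grasp_force: 0.0
row [ 0.1294 -0.0857  0.0116] [-0.001  0.002 -0.72 ] now [520.8  49.8 291.9] [3.141e+00 2.000e-03 7.300e-01]
```

```bash
python3 -m crank '[[0.026,-0.017,0,0,0,-0.145,0],[0.052,-0.034,0,0,0,-0.29,0],[0.078,-0.051,0.004,0,0,-0.435,0],[0.104,-0.068,0.008,0,0,-0.58,0],[0.1294,-0.0857,0.0116,0,0,-0.72,0]]'
python3 -c "
from h import *
go([627,291,190],[3.1416,0,1.667])"
```

```text
clock: 15.25
eef_pos: [561.4, 199.1, 279.5]
tcp_rot: [-3.14, 0.002, 1.451]
contact_force: [0.2, -0.6, 0.3]
opening: 0.999
grasp_force: 0.0
row [0.0993 0.0543 0.0892] [-0.002  0.002 -0.216] now [561.4 199.1 279.5] [-3.140e+00  2.000e-03  1.451e+00]
```

```bash
python3 -m crank '[[0.033,0.018,0.03,0,0,-0.1,0],[0.066,0.036,0.06,0,0,-0.216,0],[0.0993,0.0543,0.0892,0,0,-0.216,0],[0.0993,0.0543,0.0892,0,0,-0.216,0],[0.0993,0.0543,0.0892,0,0,-0.216,0]]'
python3 -m crank '[[0,0,0,0,0,0,0],[0,0,0,0,0,0,0]]'
python3 - <<'E'
from h import *
v=shot('wrist','w7'); print(v['position'].round(1),load('w2')['position'].round(1))
for f in (load('w2'),v):
    im=f['image'].astype(int); m=(im[...,0]>1.6*im[...,2])&(im[...,0]>1.6*im[...,1])&(im[...,0]<200)
    for row in (150,240):
        i=np.flatnonzero(m[row,270:410])+270; l,q=ray(f,(i[0]-.5,row))[1],ray(f,(i[-1]+.5,row))[1]; o=f['position']; b=l+q; print((o+b*(52-o[2])/b[2]).round(1))
    c=np.flatnonzero(m[:,336][100:300])+100; print('red rows',c[0],c[-1],[atz(f,(336,y),80).round(1)[1] for y in (c[0],c[-1])])
    bl=((im[...,2]>150)&(im[...,2]>1.6*im[...,0])).astype(np.uint8); bl[:,:270]=0;bl[:,410:]=0;bl[:100]=0;bl[300:]=0
    n,l,st,ce=cv2.connectedComponentsWithStats(bl); print([tuple(ce[k].round(1).tolist()) for k in range(1,n) if st[k,4]>15])
go([628.6,319.6,55],[3.1416,0,1.668])
E
```

```text
clock: 15.75
eef_pos: [626.8, 289.5, 188.7]
tcp_rot: [-3.136, 0.003, 1.661]
contact_force: [-0.1, -0.4, 0.2]
opening: 1.0
grasp_force: 0.0
clock: 15.95
eef_pos: [628.0, 288.9, 192.1]
tcp_rot: [-3.141, 0.001, 1.66]
contact_force: [0.2, 0.0, 0.1]
opening: 1.003
grasp_force: 0.0
[619.8 367.5 315. ] [615.6 368.6 310.7]
[625.4 343.2  52. ]
[630.7 287.5  52. ]
red rows 132 260 [np.float64(355.1), np.float64(284.4)]
[(338.0, 125.7), (299.2, 125.4), (299.8, 257.1), (335.3, 264.0)]
[625.4 341.3  52. ]
[630.8 284.6  52. ]
red rows 127 253 [np.float64(356.3), np.float64(285.9)]
[(291.5, 119.9), (326.4, 120.6), (362.5, 119.6), (326.5, 257.0)]
row [0.0306 0.0034 0.1371] [-0.001  0.001 -0.008] now [628.  289.  192.2] [-3.141e+00  1.000e-03  1.660e+00]
```

```bash
python3 -m crank '[[0.032,0.0032,0.03,0,0,-0.008,0],[0.032,0.0032,0.07,0,0,-0.008,0],[0.032,0.0032,0.11,0,0,-0.008,0],[0.032,0.0032,0.13,0,0,-0.008,0],[0.032,0.0032,0.1355,0,0,-0.008,0]]' 40
python3 -m crank '[[0,0,0,0,0,0,0],[0,0,0,0,0,0,1],[0,0,0,0,0,0,1],[0,0,0,0,0,0,1],[0,0,0,0,0,0,1]]' 40
python3 -m crank '[[0,0,-0.005,0,0,0,1],[0,0,-0.03,0,0,0,1],[0,0,-0.07,0,0,0,1],[0,0,-0.11,0,0,0,1],[-0.02,-0.01,-0.14,0,0,0,1]]' 80
python3 -c "
from h import *
gom([566.8,175,200],0)"
```

```text
clock: 16.5
eef_pos: [626.4, 320.4, 53.0]
tcp_rot: [-3.136, 0.003, 1.668]
contact_force: [-0.4, 0.0, 1.0]
opening: 0.999
grasp_force: 0.0
clock: 17.0
eef_pos: [628.4, 321.9, 57.2]
tcp_rot: [-3.141, 0.001, 1.669]
contact_force: [-2.9, -1.4, 7.6]
opening: 0.65
grasp_force: 41.3
clock: 17.5
eef_pos: [621.3, 303.0, 198.0]
tcp_rot: [3.141, -0.0, 1.67]
contact_force: [1.5, 0.4, -4.1]
opening: 0.638
grasp_force: 86.3
row [-0.122  -0.0669 -0.0021] [ 0.001 -0.     0.1  ] now [621.3 303.  198. ] th-rot err 0.1 F [ 1.5  0.4 -4.1]
world +x,+y,+z in tool: [[-0.099, 0.995, 0.001], [0.995, 0.099, 0.0], [0.0, 0.001, -1.0]]
```

```bash
python3 -m crank '[[-0.04,-0.022,0,0,0,0.03,1],[-0.08,-0.044,0,0,0,0.06,1],[-0.122,-0.0669,0.01,0,0,0.1,1],[-0.122,-0.0669,0.03,0,0,0.1,1],[-0.122,-0.0669,0.048,0,0,0.1,1]]' 80
python3 -m crank '[[0,0,0,0,0,0,1],[0,0,0,0,0,0,1],[0,0,0,0,0,0,1]]'
python3 - <<'E'
from h import *
gom([566.8,160,150],0)
f=shot('wrist','w8'); t=shot('top','t8'); T=r.sense()['eef_pos']; im=f['image'].astype(int); o=np.array(f['position'])
for row in (280,300):
    x=im[row]; m=(x[:,0]>1.5*x[:,2])&(x[:,0]>1.5*x[:,1]); m[:200]=0;m[440:]=0
    i=np.flatnonzero(m); L,Rr=i[0]-.5,i[-1]+.5
    l=ray(f,(L,row))[1][[0,2]];q=ray(f,(Rr,row))[1][[0,2]]; l/=np.linalg.norm(l);q/=np.linalg.norm(q)
    b=l+q;b/=np.linalg.norm(b); print('drum rel',(o[[0,2]]+b*28/np.sin(np.arccos(l@q)/2)-T[[0,2]]).round(2))
bl=((im[...,2]>150)&(im[...,2]>1.6*im[...,0])).astype(np.uint8); bl[:,:200]=0;bl[:,440:]=0;bl[:200]=0;bl[320:]=0
n,l,st,ce=cv2.connectedComponentsWithStats(bl); print([tuple(ce[k].round(1).tolist()) for k in range(1,n) if st[k,4]>15])
# top: column profiles of drum & shaft
j=t['image'].astype(int)
for c in range(275,330,3):
    red=np.flatnonzero((j[150:230,c,0]>1.5*j[150:230,c,2]))+150
    print(c,(red.min(),red.max(),len(red)) if len(red) else '',end=' | ')
print(); 
for c in (322,325,330,334): print(c, j[180:212,c].sum(1).tolist())
E
```

```text
clock: 18.0
eef_pos: [564.9, 171.4, 147.6]
tcp_rot: [-3.14, 0.002, 1.567]
contact_force: [-0.4, 1.3, -5.2]
opening: 0.636
grasp_force: 86.3
clock: 18.3
eef_pos: [566.0, 173.4, 148.3]
tcp_rot: [-3.14, 0.002, 1.569]
contact_force: [-0.0, 0.7, -5.3]
opening: 0.63
grasp_force: 86.2
row [-0.0134  0.0008 -0.0016] [-0.001  0.002 -0.001] now [566.  173.4 148.3] th-rot err 0.002 F [-0.   0.7 -5.3]
world +x,+y,+z in tool: [[0.001, 1.0, -0.001], [1.0, -0.001, -0.002], [-0.002, -0.001, -1.0]]
drum rel [-0.7 -6.1]
drum rel [-0.86 -6.31]
[(325.6, 226.4), (272.3, 230.3), (378.0, 231.8), (250.5, 254.6), (393.2, 257.5), (319.0, 272.9)]
275  | 278 (np.int64(199), np.int64(202), 4) | 281 (np.int64(201), np.int64(202), 2) | 284  | 287  | 290  | 293  | 296 (np.int64(198), np.int64(202), 5) | 299 (np.int64(194), np.int64(202), 9) | 302 (np.int64(186), np.int64(202), 17) | 305  | 308  | 311  | 314  | 317  | 320  | 323  | 326  | 329  | 
322 [319, 302, 296, 310, 316, 321, 301, 314, 309, 317, 299, 353, 364, 371, 361, 370, 359, 306, 260, 308, 322, 302, 315, 315, 330, 336, 315, 312, 327, 326, 322, 298]
325 [312, 306, 319, 329, 308, 315, 313, 313, 304, 305, 287, 347, 353, 330, 355, 351, 368, 311, 269, 305, 324, 310, 331, 327, 316, 337, 315, 326, 321, 318, 317, 323]
330 [298, 319, 315, 311, 311, 318, 318, 310, 292, 346, 344, 356, 365, 356, 328, 364, 350, 359, 344, 322, 339, 313, 311, 313, 309, 326, 304, 323, 312, 320, 314, 305]
334 [295, 317, 308, 297, 317, 308, 302, 305, 294, 347, 353, 343, 364, 358, 329, 357, 359, 361, 344, 316, 342, 331, 313, 339, 328, 315, 308, 319, 324, 321, 310, 322]
```

```bash
python3 -m crank '[[-0.01,0.0006,-0.002,0.045,0,0,1],[-0.025,0.0006,-0.002,0.045,0,0,1],[-0.04,0.0006,-0.002,0.045,0,0,1],[-0.048,0.0006,-0.002,0.045,0,0,1],[-0.048,0.0006,-0.002,0.045,0,0,1]]'
python3 -m crank '[[0,0,0,0,0,0,1],[0,0,0,0,0,0,1]]'
python3 -c "
from h import *
gom([566.8,115,150.3],0.045);f=shot('wrist','w9');im=f['image'].astype(int)
bl=((im[...,2]>150)&(im[...,2]>1.6*im[...,0])).astype(np.uint8); bl[:,:200]=0;bl[:,440:]=0;bl[:200]=0;bl[320:]=0
n,l,st,ce=cv2.connectedComponentsWithStats(bl); print([tuple(ce[k].round(1).tolist()) for k in range(1,n) if st[k,4]>15])"
```

```text
clock: 18.9
eef_pos: [565.6, 123.5, 149.4]
tcp_rot: [-3.094, 0.003, 1.567]
contact_force: [0.8, 0.6, -4.4]
opening: 0.637
grasp_force: 86.4
clock: 19.1
eef_pos: [565.9, 125.2, 149.5]
tcp_rot: [-3.094, 0.002, 1.569]
contact_force: [0.3, -0.4, -4.4]
opening: 0.634
grasp_force: 86.4
row [-0.0102  0.0009 -0.0008] [-0.002  0.002 -0.001] now [565.9 125.2 149.5] th-rot err 0.003 F [ 0.3 -0.4 -4.4]
world +x,+y,+z in tool: [[0.002, 0.999, -0.047], [1.0, -0.002, -0.002], [-0.002, -0.047, -0.999]]
[(325.6, 226.4), (271.8, 230.1), (378.0, 231.8), (250.5, 254.5), (393.0, 257.5), (318.8, 272.9)]
```

```bash
python3 -m crank '[[-0.004,0.0009,-0.0008,0,0,0,1],[-0.008,0.0009,-0.0008,0,0,0,1],[-0.011,0.0009,-0.0008,0,0,0,1],[-0.014,0.0009,-0.0008,0,0,0,1],[-0.016,0.0009,-0.0008,0,0,0,1]]'
python3 -m crank '[[-0.002,0,0,0,0,0,1],[-0.004,0,0,0,0,0,1],[-0.006,0,0,0,0,0,1],[-0.006,0,0,0,0,0,1]]'
python3 -c "
from h import *
s=r.sense();print(s['contact_force'].round(1),s['wrist_torque'].round(2));gom([566.8,60,150.3],0.045)"
```

```text
clock: 19.65
eef_pos: [566.7, 108.6, 150.1]
tcp_rot: [-3.094, 0.002, 1.569]
contact_force: [-0.8, -0.3, -4.3]
opening: 0.636
grasp_force: 86.3
clock: 20.05
eef_pos: [566.8, 102.7, 150.2]
tcp_rot: [-3.094, 0.002, 1.569]
contact_force: [0.9, -0.1, -4.5]
opening: 0.636
grasp_force: 86.3
[ 0.9 -0.1 -4.5] [ 0.04 -0.07  0.01]
row [-0.0427  0.0001 -0.    ] [-0.003  0.002 -0.001] now [566.8 102.7 150.2] th-rot err 0.004 F [ 0.9 -0.1 -4.5]
world +x,+y,+z in tool: [[0.002, 0.999, -0.048], [1.0, -0.002, -0.002], [-0.002, -0.048, -0.999]]
```

```bash
python3 -m crank '[[-0.005,0,0,0,0,0,1],[-0.01,0,0,0,0,0,1],[-0.015,0,0,0,0,0,1],[-0.02,0,0,0,0,0,1],[-0.025,0,0,0,0,0,1]]'
python3 -m crank '[[-0.003,0,0,0,0,0,1],[-0.006,0,0,0,0,0,1],[-0.009,0,0,0,0,0,1],[-0.011,0,0,0,0,0,1],[-0.011,0,0,0,0,0,1]]'
python3 -c "
from h import *
s=r.sense();print(s['contact_force'].round(1),s['wrist_torque'].round(2));gom([566.8,60,150.3],0.045)"
```

```text
clock: 20.55
eef_pos: [566.7, 77.4, 150.2]
tcp_rot: [-3.094, 0.002, 1.569]
contact_force: [0.0, -0.4, -5.2]
opening: 0.636
grasp_force: 86.3
clock: 21.05
eef_pos: [566.7, 66.7, 150.3]
tcp_rot: [-3.094, 0.002, 1.569]
contact_force: [0.3, 0.6, -4.0]
opening: 0.634
grasp_force: 86.3
[ 0.3  0.6 -4. ] [-0.01 -0.09  0.01]
row [-0.0067  0.0001  0.    ] [-0.003  0.002 -0.001] now [566.7  66.7 150.3] th-rot err 0.004 F [ 0.3  0.6 -4. ]
world +x,+y,+z in tool: [[0.002, 0.999, -0.048], [1.0, -0.002, -0.002], [-0.002, -0.048, -0.999]]
```

Sliding freely. I'll take it on in small steps to the shoulder, watching for a force rise.

```bash
python3 -m crank '[[-0.002,0,0,0,0,0,1],[-0.004,0,0,0,0,0,1],[-0.005,0,0,0,0,0,1]]'
python3 -m crank '[[-0.001,0,0,0,0,0,1],[-0.002,0,0,0,0,0,1],[-0.002,0,0,0,0,0,1]]'
python3 -m crank '[[-0.001,0,0,0,0,0,1],[-0.002,0,0,0,0,0,1],[-0.002,0,0,0,0,0,1]]'
```

```text
clock: 21.35
eef_pos: [566.7, 61.8, 150.3]
tcp_rot: [-3.094, 0.002, 1.569]
contact_force: [0.5, -0.1, -4.7]
opening: 0.632
grasp_force: 86.3
clock: 21.65
eef_pos: [566.7, 60.2, 150.4]
tcp_rot: [-3.094, 0.002, 1.569]
contact_force: [0.4, 2.2, -4.3]
opening: 0.64
grasp_force: 86.4
clock: 21.95
eef_pos: [566.7, 60.1, 150.4]
tcp_rot: [-3.094, -0.001, 1.568]
contact_force: [-0.2, 13.3, -4.8]
opening: 0.637
grasp_force: 86.3
```

```bash
python3 -m crank '[[0,0,0,0,0,0,0.3],[0,0,0,0,0,0,0.1],[0,0,0,0,0,0,0.05],[0,0,-0.03,0,0,0,0.05],[0,0,-0.07,0,0,0,0.05]]'
python3 -m crank '[[-0.0,-0.015,-0.04,-0.1,0,0,0.05],[0,-0.03,-0.08,-0.2,0,0,0.05],[0,-0.045,-0.12,-0.3,0,0,0.05],[0,-0.045,-0.12,-0.4,0,0,0.05]]'
python3 - <<'E'
from h import *
t=shot('top','t10');s=shot('scene','s10')
X,e=tri([(load('t1'),(329.4,136.9)),(load('s1'),(418.1,200.9))]); print(X.round(1),e)
h=np.array([666.8,64,185]); d=X-h; print('a',np.arctan2(12,-155)-np.arctan2(d[2],d[0]),np.hypot(d[0],d[2]))
for a in (1.45,1.5,1.55,1.6,1.65):
    P=[[h[0]-155*np.cos(a)+12*np.sin(a),y,h[2]+155*np.sin(a)+12*np.cos(a)] for y in (24,64,104)]; print(a,np.round(P[1]),proj(load('t1'),P).round(1).tolist(),proj(load('s1'),P).round(1).tolist())
gom([566,60,300],-0.4)
j=t['image'].astype(int)
# red drum on shaft in top view
m=(j[...,0]>1.5*j[...,2])&(j[...,0]>1.5*j[...,1]); m[:,:290]=0;m[:,360:]=0;m[:170]=0;m[225:]=0
q=np.argwhere(m); print(q.min(0),q.max(0),len(q)); print('proj drum ends at home',proj(t,[[566.8,59.1+k,145+26] for k in(-38,38)]).round(1))
E
```

```text
clock: 22.45
eef_pos: [568.8, 57.6, 219.4]
tcp_rot: [-3.09, 0.003, 1.569]
contact_force: [1.2, 0.0, -0.2]
opening: 0.949
grasp_force: 0.0
clock: 22.85
eef_pos: [532.4, 58.4, 349.2]
tcp_rot: [2.775, 0.001, 1.569]
contact_force: [0.1, 0.0, -0.9]
opening: 0.951
grasp_force: 0.0
[680.2  61.6 337.3] [0.1, 0.1]
a 1.5815507076152295 152.9157665410679
1.45 [660.  64. 340.] [[344.4, 144.8], [328.3, 144.6], [312.3, 144.4]] [[401.0, 207.3], [409.5, 195.9], [417.7, 185.0]]
1.5 [668.  64. 340.] [[344.4, 141.7], [328.4, 141.5], [312.3, 141.3]] [[404.6, 208.5], [413.1, 197.0], [421.2, 186.1]]
1.55 [676.  64. 340.] [[344.5, 138.7], [328.4, 138.5], [312.4, 138.2]] [[408.3, 209.8], [416.6, 198.4], [424.7, 187.4]]
1.6 [683.  64. 340.] [[344.5, 135.7], [328.5, 135.5], [312.5, 135.3]] [[411.9, 211.4], [420.2, 199.8], [428.2, 188.8]]
1.65 [691.  64. 339.] [[344.5, 132.8], [328.5, 132.6], [312.5, 132.3]] [[415.4, 213.1], [423.7, 201.4], [431.6, 190.3]]
row [0.002  0.0195 0.0537] [-0.044  0.002  0.   ] now [529.   58.2 343.5] th-rot err 0.044 F [-1.2 -0.4 -0.2]
world +x,+y,+z in tool: [[0.002, 0.937, 0.349], [1.0, -0.001, -0.003], [-0.002, 0.349, -0.937]]
[186 318] [194 341] 54
proj drum ends at home [[342.8 192.4]
 [315.8 192. ]]
```

```bash
python3 -c "
from h import *
gom([656.7,62,394.3],-0.4)"
python3 -m crank '[[0.0038,0.01,-0.045,-0.044,0.002,0,0.5],[0.0038,0.055,-0.04,-0.044,0.002,0,0.5],[0.0038,0.1,-0.025,-0.044,0.002,0,0.5],[0.0038,0.13,-0.01,-0.044,0.002,0,0.5],[0.0038,0.137,-0.003,-0.044,0.002,0,0.5]]' 30
python3 -m crank '[[0,0,0,0,0,0,0.5],[0,0,0,0,0,0,0.5]]'
python3 - <<'E'
from h import *
gom([680,62,339],-0.4)
f=shot('wrist','w11'); print(proj(f,[[680,24,339],[680,62,339],[680,102,339]]).round(1))
j=f['image'].astype(int)
for c in (280,300,330,350):
    print(c,[int(v) for v in j[200:460:6,c].sum(1)])
E
```

```text
row [ 0.0039  0.1374 -0.0031] [-0.044  0.002  0.   ] now [529.   58.2 343.5] th-rot err 0.044 F [-1.2 -0.4 -0.2]
world +x,+y,+z in tool: [[0.002, 0.937, 0.349], [1.0, -0.001, -0.003], [-0.002, 0.349, -0.937]]
clock: 23.45
eef_pos: [661.3, 61.8, 390.6]
tcp_rot: [2.749, 0.001, 1.569]
contact_force: [1.2, 0.2, -0.0]
opening: 0.5
grasp_force: 0.0
clock: 23.65
eef_pos: [657.5, 61.9, 390.8]
tcp_rot: [2.749, 0.001, 1.569]
contact_force: [-0.9, 0.6, 0.1]
opening: 0.502
grasp_force: 0.0
row [0.0002 0.001  0.0565] [-0.007  0.001 -0.   ] now [657.5  61.9 390.8] th-rot err 0.008 F [-0.9  0.6  0.1]
world +x,+y,+z in tool: [[0.001, 0.924, 0.383], [1.0, -0.001, -0.001], [-0.001, 0.383, -0.924]]
[[326.8 357.7]
 [327.1 285.3]
 [327.4 199.3]]
280 [309, 311, 306, 310, 310, 308, 309, 309, 315, 315, 322, 323, 350, 365, 376, 404, 425, 435, 433, 435, 439, 436, 439, 438, 437, 438, 138, 126, 369, 370, 426, 537, 538, 535, 520, 524, 513, 522, 511, 529, 513, 532, 536, 519]
300 [525, 511, 526, 502, 528, 128, 144, 141, 180, 337, 336, 332, 316, 311, 294, 288, 281, 277, 57, 112, 275, 303, 334, 302, 135, 133, 134, 337, 331, 331, 523, 533, 522, 524, 502, 523, 540, 524, 532, 522, 517, 526, 505, 517]
330 [626, 623, 621, 623, 623, 622, 625, 623, 623, 624, 625, 621, 624, 625, 626, 623, 627, 623, 624, 625, 623, 624, 623, 622, 621, 623, 623, 624, 611, 522, 536, 545, 516, 537, 548, 313, 211, 227, 277, 679, 99, 224, 225, 223]
350 [528, 559, 526, 529, 530, 512, 522, 517, 536, 521, 524, 503, 515, 527, 526, 516, 521, 517, 528, 506, 527, 525, 530, 534, 537, 524, 546, 528, 531, 549, 531, 538, 528, 552, 301, 274, 226, 278, 661, 114, 230, 228, 230, 229]
```

```bash
python3 -m crank '[[0,0.001,0.02,-0.007,0,0,0.5],[0,0.001,0.04,-0.007,0,0,0.5],[0,0.001,0.0565,-0.007,0,0,0.5],[0,0.001,0.0565,-0.007,0,0,0.5]]' 30
python3 -m crank '[[0,0,0,0,0,0,1],[0,0,0,0,0,0,1],[0,0,0,0,0,0,1],[0,0,0,0,0,0,1],[0,0,0,0,0,0,1]]' 30
python3 - <<'E'
from h import *
gom([680,62,339],-0.4)
T=r.sense()['eef_pos']; h=np.array([666.8,64,185]); d=T-h; print(np.hypot(d[0],d[2])); a0=np.arctan2(12,-155)-np.arctan2(d[2],d[0]); print('a',a0)
M=R.from_euler('xyz',r.sense()['tcp_rot']).inv(); L=np.hypot(155,12); p0=np.arctan2(12,-155)
for a in np.linspace(a0,0,15):
    P=h+L*np.array([np.cos(p0-a),0,np.sin(p0-a)]); print(round(a,2),P.round(0)[[0,2]],(M.apply(P-h-np.array([d[0],0,d[2]]))/1000).round(4))
E
```

```text
clock: 24.1
eef_pos: [679.9, 62.0, 338.2]
tcp_rot: [2.742, 0.001, 1.57]
contact_force: [0.4, -0.3, 0.4]
opening: 0.503
grasp_force: 0.0
clock: 24.6
eef_pos: [681.2, 62.1, 341.6]
tcp_rot: [2.737, 0.0, 1.57]
contact_force: [-2.4, 0.4, 3.8]
opening: 0.104
grasp_force: 29.5
row [-0.0001 -0.0021  0.0019] [ 0.005  0.    -0.   ] now [681.2  62.1 341.6] th-rot err 0.005 F [-2.4  0.4  3.8]
world +x,+y,+z in tool: [[0.001, 0.919, 0.394], [1.0, -0.001, -0.001], [-0.0, 0.394, -0.919]]
157.24836376704414
a 1.5852979209150184
1.59 [681. 340.] [ 0.     -0.0009  0.0016]
1.47 [663. 340.] [-0.     -0.0168 -0.0059]
1.36 [646. 339.] [-0.     -0.0334 -0.0116]
1.25 [629. 336.] [-0.0001 -0.0506 -0.0153]
1.13 [612. 330.] [-0.0001 -0.0681 -0.0171]
1.02 [596. 323.] [-0.0001 -0.0857 -0.0168]
0.91 [581. 314.] [-1.000e-04 -1.032e-01 -1.460e-02]
0.79 [567. 304.] [-1.000e-04 -1.203e-01 -1.040e-02]
0.68 [554. 292.] [-1.000e-04 -1.368e-01 -4.400e-03]
0.57 [542. 278.] [-1.000e-04 -1.525e-01  3.600e-03]
0.45 [533. 264.] [-0.0002 -0.1672  0.0132]
0.34 [525. 248.] [-0.0002 -0.1808  0.0244]
0.23 [518. 231.] [-0.0002 -0.193   0.0371]
0.11 [514. 214.] [-2.000e-04 -2.036e-01  5.110e-02]
0.0 [512. 197.] [-2.000e-04 -2.127e-01  6.620e-02]
```

```bash
python3 -m crank '[[0,-0.0168,-0.0059,0,0,0,1],[0,-0.0334,-0.0116,0,0,0,1],[0,-0.0506,-0.0153,0,0,0,1],[0,-0.0681,-0.0171,0,0,0,1],[0,-0.0857,-0.0168,0,0,0,1]]' 30
python3 - <<'E'
from h import *
def fin():
    gom([512,62,197],-0.4); T=r.sense()['eef_pos']; h=np.array([666.8,64,185]); d=T-h; a0=np.arctan2(12,-155)-np.arctan2(d[2],d[0]); print('a',a0,np.hypot(d[0],d[2]),r.sense()['qpos'].round(2))
    M=R.from_euler('xyz',r.sense()['tcp_rot']).inv(); L=np.hypot(d[0],d[2]); p0=np.arctan2(12,-155)
    for a in np.linspace(a0,0,10):
        P=h+L*np.array([np.cos(p0-a),0,np.sin(p0-a)]); print(round(a,2),(M.apply(P-h-np.array([d[0],0,d[2]]))/1000).round(4))
fin()
E
```

```text
clock: 25.1
eef_pos: [597.5, 62.6, 325.5]
tcp_rot: [2.73, -0.001, 1.57]
contact_force: [1.4, 2.0, 5.4]
opening: 0.104
grasp_force: 31.4
row [-0.0007 -0.1297  0.0837] [ 0.011 -0.001 -0.   ] now [597.5  62.6 325.5] th-rot err 0.011 F [1.4 2.  5.4]
world +x,+y,+z in tool: [[0.001, 0.917, 0.4], [1.0, -0.001, 0.0], [0.001, 0.4, -0.917]]
a 1.03534246301313 156.70549903381158 [ 0.13  0.06  1.89 -0.07  0.78  0.17]
1.04 [0. 0. 0.]
0.92 [-0.     -0.0179  0.0019]
0.81 [-0.     -0.0355  0.0058]
0.69 [-0.0001 -0.0525  0.0117]
0.58 [-0.0001 -0.0687  0.0196]
0.46 [-0.0001 -0.084   0.0292]
0.35 [-0.0001 -0.098   0.0405]
0.23 [-1.000e-04 -1.106e-01  5.340e-02]
0.12 [-0.0002 -0.1217  0.0676]
0.0 [-0.0002 -0.131   0.083 ]
```

```bash
python3 -m crank '[[0,-0.0179,0.0019,0,0,0,1],[0,-0.0355,0.0058,0,0,0,1],[0,-0.0525,0.0117,0,0,0,1],[0,-0.0687,0.0196,0,0,0,1],[0,-0.084,0.0292,0,0,0,1]]' 30
python3 -m crank '[[0,-0.014,0.0113,0,0,0,1],[0,-0.0266,0.0242,0,0,0,1],[0,-0.0377,0.0384,0,0,0,1],[0,-0.043,0.046,0,0,0,1],[0,-0.043,0.046,0,0,0,1]]' 30
python3 - <<'E'
from h import *
gom([512,62,197],-0.4); T=r.sense()['eef_pos']; d=T-np.array([666.8,64,185]); print('a',np.arctan2(12,-155)-np.arctan2(d[2],d[0]),np.hypot(d[0],d[2]),r.sense()['qpos'].round(2))
E
```

```text
clock: 25.6
eef_pos: [531.2, 62.7, 263.8]
tcp_rot: [2.733, -0.001, 1.57]
contact_force: [12.4, 2.1, -5.0]
opening: 0.106
grasp_force: 29.7
clock: 26.1
eef_pos: [511.0, 62.8, 204.3]
tcp_rot: [2.732, -0.001, 1.57]
contact_force: [11.5, 1.9, -5.5]
opening: 0.103
grasp_force: 29.3
row [-0.0008 -0.002   0.0071] [ 0.009 -0.001 -0.   ] now [511.   62.8 204.3] th-rot err 0.009 F [11.5  1.9 -5.5]
world +x,+y,+z in tool: [[0.001, 0.917, 0.398], [1.0, -0.001, 0.0], [0.001, 0.398, -0.917]]
a 0.045756092545283344 156.96420830117947 [ 0.16  0.08  2.18 -0.14  0.48  0.27]
```

```bash
python3 -m crank '[[0,-0.0012,0.0028,0,0,0,1],[0,-0.0016,0.0059,0,0,0,1],[0,-0.0016,0.0059,0,0,0,1]]' 30
python3 -m crank '[[0,-0.0006,0.0028,0,0,0,1],[0,-0.001,0.005,0,0,0,1],[0,-0.001,0.005,0,0,0,1]]' 30
```

```text
clock: 26.4
eef_pos: [511.2, 62.7, 199.4]
tcp_rot: [2.733, -0.001, 1.57]
contact_force: [-2.8, 2.4, 12.5]
opening: 0.103
grasp_force: 32.1
clock: 26.7
eef_pos: [512.6, 62.7, 196.1]
tcp_rot: [2.731, -0.001, 1.57]
contact_force: [-17.1, 0.0, 36.8]
opening: 0.105
grasp_force: 36.8
```

```bash
python3 -m crank '[[0,0.001,-0.004,0,0,0,0.85],[0,0.001,-0.004,0,0,0,0.7],[0,0.001,-0.004,0,0,0,0.7],[0,0.001,-0.02,0,0,0,0.7],[0,0.001,-0.05,0,0,0,0.7]]'
python3 -m crank '[[0,-0.02,-0.04,0,0,0,0.7],[0,-0.04,-0.08,0,0,0,0.7],[0,-0.05,-0.11,0,0,0,0.7],[0,-0.05,-0.11,0,0,0,0.7],[0,-0.05,-0.11,0,0,0,0.7]]'
python3 - <<'E'
from h import *
h=np.array([666.8,64,185])
t=shot('top','t12');s=shot('scene','s12'); w=shot('wrist','w12')
for a in (0,.05,.1,.15):
    P=[[h[0]-155*np.cos(a)+12*np.sin(a),y,h[2]+155*np.sin(a)+12*np.cos(a)] for y in (34,64,94)]
    out=[]
    for f in (t,s,w):
        g=f['image'].astype(int); u=proj(f,P)
        out.append([(q.round(1).tolist(),g[int(round(q[1])),int(round(q[0]))].tolist()) for q in u if 0<=q[0]<639 and 0<=q[1]<479])
    print(a,out)
c,r0=proj(w,[[511.8,64,197]])[0].round().astype(int); print(c,r0); g=w['image'].astype(int)
if 0<r0<480: print(g[r0,max(0,c-30):c+30:2].tolist())
print(r_:=r.sense()['eef_pos'],r.sense()['contact_force'])
E
```

```text
clock: 27.2
eef_pos: [490.3, 61.9, 236.8]
tcp_rot: [2.743, 0.001, 1.569]
contact_force: [1.1, 0.2, -0.0]
opening: 0.298
grasp_force: 0.0
clock: 27.7
eef_pos: [402.5, 62.5, 320.4]
tcp_rot: [2.737, 0.0, 1.57]
contact_force: [-0.2, 0.3, -0.7]
opening: 0.3
grasp_force: 0.0
0 [[([338.2, 210.7], [123, 121, 129]), ([327.3, 210.5], [123, 123, 130]), ([316.4, 210.4], [128, 128, 133])], [([338.4, 231.6], [150, 145, 137]), ([344.9, 223.8], [143, 136, 130]), ([351.2, 216.2], [156, 157, 152])], [([400.0, 265.7], [199, 198, 214]), ([402.5, 224.2], [198, 197, 213]), ([405.2, 179.8], [199, 198, 215])]]
0.05 [[([338.3, 210.1], [125, 125, 128]), ([327.3, 209.9], [125, 122, 131]), ([316.4, 209.8], [128, 128, 133])], [([338.7, 229.3], [153, 156, 167]), ([345.2, 221.4], [148, 152, 163]), ([351.6, 213.8], [154, 157, 164])], [([407.2, 269.3], [87, 91, 90]), ([410.0, 226.9], [144, 59, 38]), ([413.1, 181.6], [146, 65, 44])]]
0.1 [[([338.4, 209.3], [76, 89, 77]), ([327.3, 209.1], [107, 104, 107]), ([316.3, 209.0], [129, 125, 122])], [([339.1, 226.9], [144, 146, 143]), ([345.7, 219.1], [147, 137, 125]), ([352.
[... 315 characters left out ...]
52.7, 209.2], [119, 126, 128])], [([424.1, 276.7], [199, 199, 214]), ([427.6, 232.6], [192, 92, 61]), ([431.4, 185.3], [189, 92, 62])]]
402 224
[[134, 199, 143], [133, 199, 143], [132, 198, 141], [134, 198, 143], [132, 197, 142], [131, 195, 141], [133, 198, 143], [122, 172, 122], [55, 24, 11], [69, 27, 17], [71, 30, 17], [79, 65, 63], [135, 127, 127], [181, 171, 169], [199, 199, 201], [198, 197, 213], [196, 196, 212], [199, 200, 215], [204, 198, 200], [145, 64, 44], [147, 60, 34], [147, 60, 34], [147, 60, 35], [151, 63, 36], [177, 81, 51], [176, 81, 52], [177, 83, 54], [178, 82, 52], [183, 85, 55], [198, 100, 69]]
[402.44052356  62.26574756 318.92283434] [ 0.46749196 -0.3893225  -0.20963801]
```

The bar sits exactly at its shut position in the wrist view (model column 402, bar seen at 396–408), and the robot is clear. I'll hand in.

```bash
python3 -c "
from rig import sign_off
print(sign_off())"
```

```text
the job is handed in; nothing more can be done
None
```

The sanding drum is home against the shoulder (no push above about 13 N) and the hood is shut on its stop; I handed the job in at about 28 s, but the sign-off gave no verdict, and I viewed 11 pictures against the limit of 10.

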